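# Put the bench tools back on their own bases

### The job

After class the three steel bench tools have been left on each other's bases. Put each back on its own: the horn anvil in the middle of the round wooden stump, the flat bench block in the middle of the square rubber pad with its sides square to the pad, and the doming cube down in the well of the punch stand; each base has room for one tool only, and the empty cork mat is free for parking. Set every tool down upright and do not drop it, and leave the wooden ring clamp, the tape roll and the dish where they are.

Things in the scene. Friction and masses are not known exactly. Their poses are not given: they have to be found in the camera images.
- horn_anvil: small steel anvil with a conical horn, loose, 0.6 kg. Origin: centre of the underside of its foot; z up, x towards the horn. Foot 52 (x) by 40 (y) by 10 mm high, a narrow waist, then the upper block, x from -34 to +26 mm, 26 mm wide in y, z from 29 to 50 mm, flat-topped; the horn runs on to x = +66 mm. Best gripped from above across these 26 mm, straight above the origin
- bench_block: flat square steel block, loose, 56 x 56 x 22 mm high, about 0.55 kg. Origin: centre of the underside; z up, x and y along its sides
- doming_cube: steel cube, loose, 44 x 44 x 44 mm, about 0.6 kg, with round hollows of several sizes in its top and sides. Origin: centre of the underside; z up, x and y along its sides
- stump: the horn anvil's base: round wooden stump, fixed, 110 mm in diameter, 40 mm high, flat top. Origin: centre of the underside, z up
- rubber_pad: the bench block's base: square black rubber pad, fixed, 100 x 100 x 25 mm high, flat top. Origin: centre of the underside; z up, x and y along its sides
- punch_stand: the doming cube's base: oblong wooden stand, fixed, x from -45 to +95 mm, 104 mm wide in y, 30 mm high, with a square well for the cube, 70 x 70 mm, whose floor is at 22 mm (so 8 mm deep; the cube fits in it at any yaw), and a row of five ball-headed steel punches standing at x = +76 mm, up to 70 mm high. Origin: on the underside, straight below the centre of the well; z up, x towards the punches
- cork_mat: the free spot: thin square cork mat, fixed, empty at the start, 110 x 110 x 4 mm. Origin: centre of the underside; z up, x and y along its sides
- tape_roll: bystander: roll of paper tape lying flat, loose, 64 mm in diameter, 20 mm high. Origin: centre of the underside
- dish: bystander: shallow metal dish with rings in it, loose, 60 (x) x 80 (y) x 14 mm. Origin: centre of the underside
- ring_clamp: bystander: wooden ring clamp (two long half-round jaws in a brass band, a wedge between them), loose, lying flat, 130 (y) x 26 (x) x 20 mm. Origin: centre of the underside
There are look-alikes about, which are no part of the job. Of the things shaped like the horn_anvil, the steel one is meant. Of the things that look like the rubber_pad, take the one that is farthest from the robot's base at the start.

How it is judged:
By the outcome, as a careful person would: the job done as asked, in the order asked, and still so for the second after the job is handed in, with the robot touching nothing.
It also fails if it takes over 115 s, if anything falls off the work surface, if the arm or the gripper's body presses on something with over 40 N, if the wrist force passes 120 N, or if a joint passes its speed limit or range.

### The arm

A 6-joint arm with a two-finger parallel gripper is mounted at the origin on the work surface. World frame = base frame: x ahead of the robot, y to its left, z up, the work surface at z = 0. Lengths are in m, angles in degrees, forces in N, time in s.
With the tool pointing down it reaches from about 0.25 to 0.725 m from the base axis. Payload 9.7 kg.
Tool frame: the origin (TCP) lies at the centre of the arm's flange, where the gripper is bolted on; the fingertips stand 173 mm ahead of it and the grasp point (between the pads) lies 155 mm ahead of it (bot.grasp_offset is the distance from the TCP to the grasp point, in m); z points along the fingers, y is the direction in which the jaws open and shut (so a half turn about z gives the same grasp; the last joint's range is limited). The gripper opens to 85 mm and grips with 20 to 120 N. Pads are 22 mm wide; open, the fingers measure 114 mm over their backs; the gripper's body (76 mm by 85 mm) begins 54 mm behind the grasp point. The pads swing forward as they close: fully open they stand 13 mm farther back than shut.
Start: joints at [-65.317, 4.979, 10.078, 95.1, 0, 90], TCP at [0.23, -0.5, 0.405] pointing down, gripper open.
Joint ranges: [-179.16, 179.16], [-48.56, 103.87], [-65.8, 70.77], [-126.05, 130.52], [-82.76, 87.17], [-180, 180]. Speed limits (degrees/s): [127.2, 127.2, 147.25, 180, 180, 180].

### API

Orientations are given as [roll, pitch, yaw] about the fixed x, y, z axes, in that order (R = Rz(yaw) Ry(pitch) Rx(roll)).
In Python, from workcell import bot, camera gives the robot as it stands.
- The arm moves only by the tool drive_tool, never from a script. Its argument "deltas" is a list of rows, each an object of numbers: "dx", "dy", "dz": the shift along the tool's x, y, z in cm; "spin": the turn about the tool's z in degrees; "fingers": the finger opening in cm, from 0 to 8.54. In form: [{"dx": .., "dy": .., "dz": .., "spin": .., "fingers": ..}, ...]. A call has exactly 8 rows; each row is the pose to reach, as a shift and turn from the pose commanded when the call began, along the tool's axes at that moment; what a row does not reach only later rows make up. A row lasts 1/8 s, in which the tool goes at most 62.5 mm and 10.7 degrees, less where a joint would pass 70% of its speed; a pose out of reach is approached as far as the arm can. A call with a gripper value outside its range is refused whole. The fingers move at their own pace and stop on an object; "force" is the grip in N (left out, the last holds). Time passes only in rows, so rows that repeat a pose let the fingers close, or fill a call up. It gives the time, the measured TCP pose, the force and the opening at its end, in the units of the state.
- bot.get_obs(): the state, without advancing time (a new reading comes with each control period).
- camera(name): name is "side" or "top"; returns a dict with "image" (384x512x3 uint8, blue, green, red), "intrinsics" (3x3 intrinsics, pixels), "dist" ([k1, k2, p1, p2, k3] as OpenCV has them; the pictures are not rectified), "T" (4x4, takes a point from camera to world coordinates). Camera axes: x right, y down, z forward; pixel columns grow to the right and rows downward; lengths in m; the calibration is good to about 2 mm. A picture is of the moment at which its call begins. There is no depth.
- bot.job_done(): hands the job in, once; it reports no verdict.
The state is a dict: "time": time; "q": joint angles; "qd": joint speeds; "joint_efforts": joint torques, N m; "ee_pos": TCP position; "tcp_rot": TCP orientation; "wrist_force": force on the tool from outside, world axes, zero at the start; "torque": the same for the moment, N m; "opening": finger opening in m.
Only numpy, scipy, OpenCV 4.12 (cv2) and the standard library are available. Lean on these libraries where they do the work, as an engineer would, in place of code of your own. Each camera call takes 0.05 s, during which the arm holds its last target.

## Working session

There is one attempt and no reset: what is moved stays moved. The work goes in short steps, Python scripts to look and compute and a tool call to move; the robot and the scene stay as the last step left them, time stands still between calls to the robot, and variables do not carry over. Pictures are saved under pics/ and viewed, and the job is handed in when it is done.

Besides the shell and the picture viewer there is one more tool, called after "Call:" in YAML: its name, and indented under it one key for each argument. drive_tool: Moves the arm, as the interface text tells. Its arguments: {"type":"object","properties":{"deltas":{"type":"array"},"force":{"type":"number"}},"required":["deltas"]}

```bash
ls; mkdir -p pics; python3 - <<'E'
from workcell import bot,camera
import cv2,numpy as np
for n in("side","top"):
    c=camera(n); cv2.imwrite(f"pics/{n}0.png",c["image"]); print(n,c["intrinsics"],c["dist"],c["T"])
    np.savez(f"{n}0.npz",**c)
o=bot.get_obs();print(o)
E
```

```text
pics
side [[384.4896       0.         256.15350109]
 [  0.         384.4896     188.78850769]
 [  0.           0.           1.        ]] [-0.09739693  0.          0.          0.          0.        ] [[-0.97773983 -0.14909498  0.14763305  0.45087208]
 [-0.20942956  0.65051158 -0.73005064  0.64134142]
 [ 0.01280988 -0.74471831 -0.66725598  0.63428543]
 [ 0.          0.          0.          1.        ]]
top [[432.41171499   0.         251.98492768]
 [  0.         432.41171499 194.25835184]
 [  0.           0.           1.        ]] [-0.043545  0.        0.        0.        0.      ] [[ 2.74189503e-02 -9.74491983e-01  2.22741051e-01  3.16648955e-01]
 [-9.99623575e-01 -2.65170764e-02  7.03934355e-03 -1.23657276e-02]
 [-9.53342388e-04 -2.22850217e-01 -9.74852231e-01  1.16020540e+00]
 [ 0.00000000e+00  0.00000000e+00  0.00000000e+00  1.00000000e+00]]
{'time': 0.1, 'q': array([-6.53181567e+01,  5.00677253e+00,  1.00385964e+01,  9.50998737e+01,
       -2.43467575e-04,  8.99996811e+01]), 'qd': array([ 0.00285403, -0.07202263,  0.13789302, -0.03643436,  0.05760491,
       -0.12872286]), 'joint_efforts': array([ 3.41646237e-04, -5.21558583e+01,  4.65654945e+01,  1.60286488e-02,
       -1.69202747e-05,  8.11091013e-06]), 'ee_pos': array([ 0.22966559, -0.49974703,  0.40406157]), 'tcp_rot': array([-1.79931950e+02,  2.43088596e-04,  2.46821626e+01]), 'wrist_force': array([-0.49908738,  0.11085859,  0.22731354]), 'torque': array([-0.05272915,  0.02468002, -0.01411508]), 'opening': 0.08538689221542206}
```

View pics/side0.png

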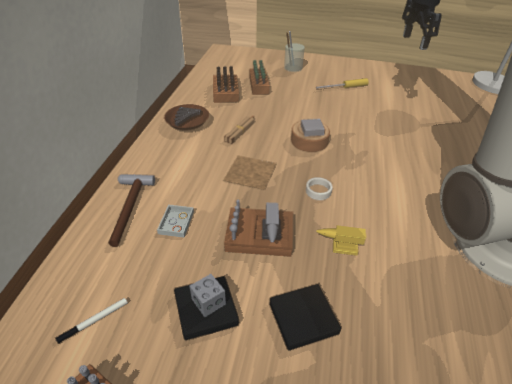

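View pics/top0.png

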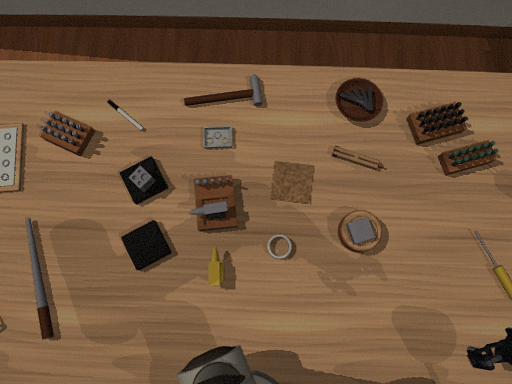

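The candidate steel anvil is at top (213,208) / side (272,222), and the yellow one at top (216,268) is a look-alike. The black pads are at top (144,180), with the cube on it, and (147,245). Up in the top image is +x, so the one with the cube looks farther away. I'll confirm both in enlarged crops and with numbers.

```bash
cat > h.py <<'E'
import cv2,numpy as np
from workcell import bot,camera
def ray(c,px):
    p=cv2.undistortPoints(np.array(px,float).reshape(-1,1,2),c["intrinsics"],c["dist"]).reshape(-1,2)
    T=c["T"]; d=np.c_[p,np.ones(len(p))]@T[:3,:3].T
    return T[:3,3],d
def plane(c,px,z):
    o,d=ray(c,px); return o+d*((z-o[2])/d[:,2])[:,None]
def tri(c1,p1,c2,p2):
    o1,d1=ray(c1,p1);o2,d2=ray(c2,p2);out=[]
    for a,b in zip(d1,d2):
        s=np.linalg.lstsq(np.c_[a,-b],o2-o1,rcond=None)[0]
        x,y=o1+s[0]*a,o2+s[1]*b; out.append(np.r_[(x+y)/2,np.linalg.norm(x-y)])
    return np.array(out)
def proj(c,P):
    R=c["T"][:3,:3];t=c["T"][:3,3]
    return cv2.projectPoints(np.array(P,float).reshape(-1,3),cv2.Rodrigues(R.T)[0],-R.T@t,c["intrinsics"],c["dist"])[0].reshape(-1,2)
def crop(c,x0,y0,w,h,s,fn):
    im=cv2.resize(c["image"][y0:y0+h,x0:x0+w],None,fx=s,fy=s,interpolation=cv2.INTER_CUBIC)
    for x in range((x0//10+1)*10,x0+w,10): cv2.line(im,((x-x0)*s,0),((x-x0)*s,6 if x%50 else 14),(0,0,255),1)
    for y in range((y0//10+1)*10,y0+h,10): cv2.line(im,(0,(y-y0)*s),(6 if y%50 else 14,(y-y0)*s),(0,0,255),1)
    cv2.imwrite(fn,im)
E
python3 - <<'E'
from h import *
t=dict(np.load("top0.npz"));s=dict(np.load("side0.npz"))
crop(t,110,145,200,150,4,"pics/tc1.png")
crop(s,160,170,200,150,4,"pics/sc1.png")
crop(t,260,140,140,110,5,"pics/tc2.png")
crop(s,210,100,130,100,6,"pics/sc2.png")
crop(s,160,260,190,100,4,"pics/sc3.png")
E
```

```text
(no output)
```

View pics/tc1.png

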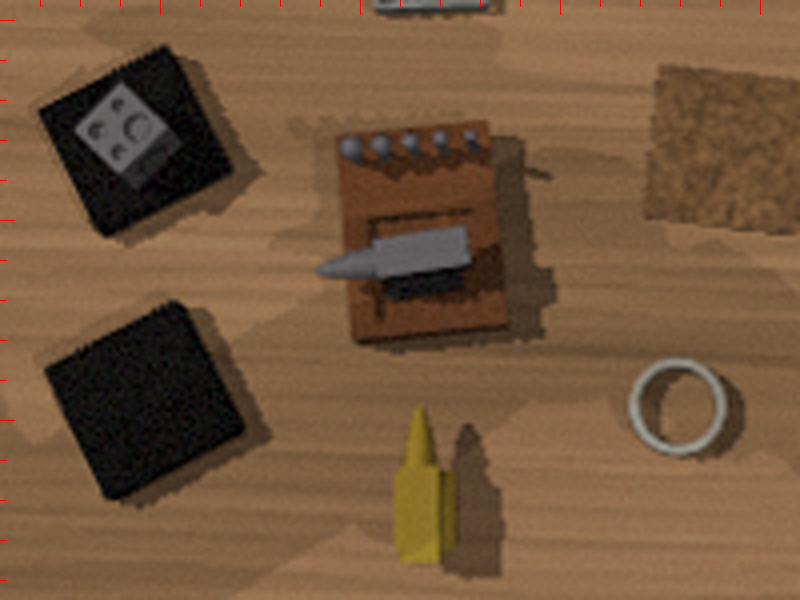

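View pics/sc1.png

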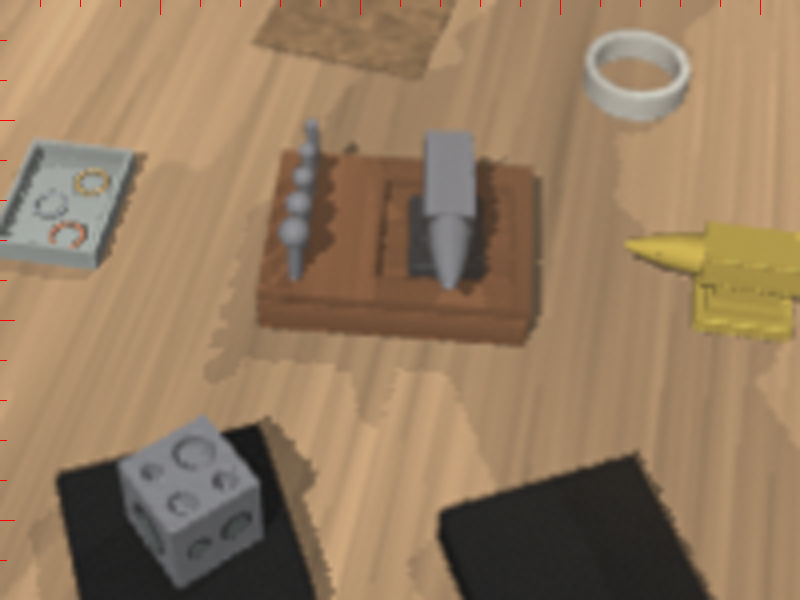

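View pics/tc2.png

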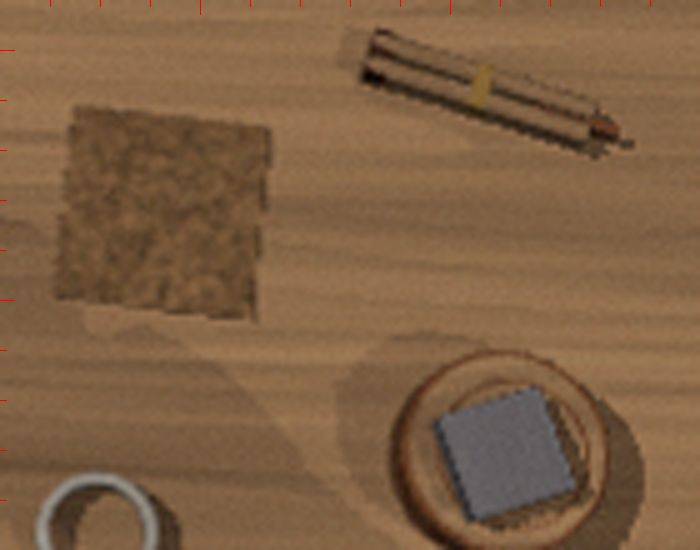

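View pics/sc2.png

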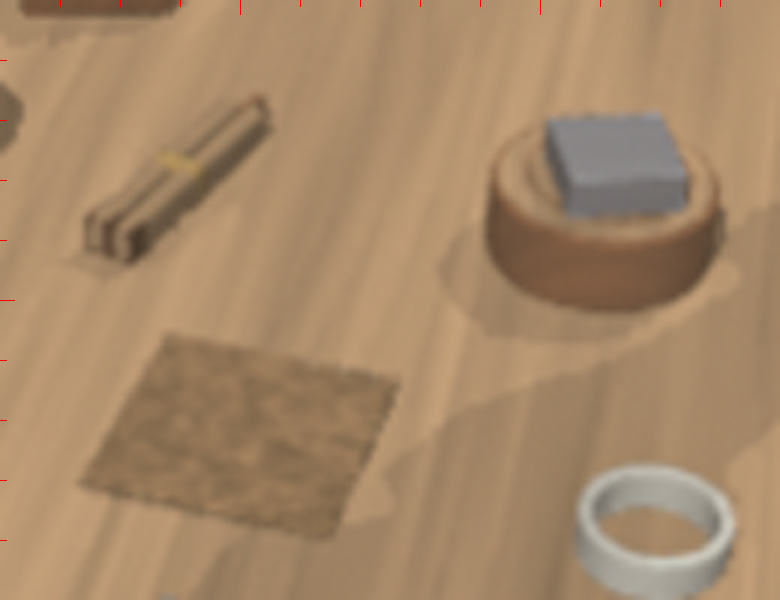

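View pics/sc3.png

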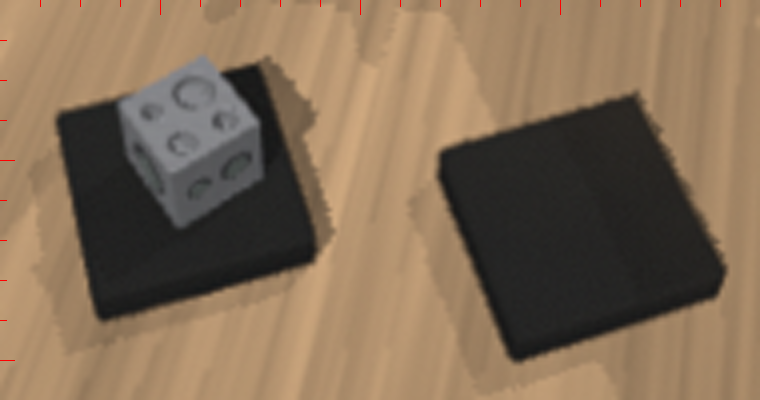

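The crops confirm it: the steel-grey anvil stands in the punch stand's well, and the yellow one is a decoy. The cube sits on the upper (farther) black pad. The block is on the stump and the cork mat is empty. Next I'll refine the edges and measure.

```bash
cat >> h.py <<'E'
from scipy.ndimage import map_coordinates
def quad(c,corn,half=2.0,ends=0.15):
    """refine polygon corners: max-gradient points along normals, fitLine, intersect"""
    g=cv2.cvtColor(c["image"],cv2.COLOR_BGR2GRAY).astype(float); g=cv2.GaussianBlur(g,(0,0),0.6)
    n=len(corn);L=[];corn=np.array(corn,float)
    for i in range(n):
        a,b=corn[i],corn[(i+1)%n];d=(b-a)/np.linalg.norm(b-a);nn=np.array([-d[1],d[0]])
        ts=np.linspace(ends,1-ends,25);k=np.arange(-half,half+.01,.1);P=[]
        for t in ts:
            q=a+(b-a)*t+k[:,None]*nn
            v=map_coordinates(g,[q[:,1],q[:,0]],order=1);gr=np.abs(np.gradient(v))
            w=np.where(gr>gr.max()*.6,gr,0); P.append(a+(b-a)*t+nn*(w@k/w.sum()))
        P=np.array(P,np.float32)
        L.append(cv2.fitLine(P,cv2.DIST_HUBER,0,.01,.01).ravel())
    out=[]
    for i in range(n):
        l,m=L[i-1],L[i]
        s=np.linalg.solve(np.c_[l[:2],-m[:2]],m[2:]-l[2:]);out.append(l[2:]+s[0]*l[:2])
    return np.array(out)
def sq(P):
    """centre, yaw mod 90, side lengths of 4 pts"""
    P=np.array(P)[:,:2];e=np.roll(P,-1,0)-P;a=np.degrees(np.arctan2(e[:,1],e[:,0]))
    yaw=np.degrees(np.angle(np.exp(4j*np.radians(a)).sum()))/4
    return P.mean(0).round(4),round(yaw,2),np.linalg.norm(e,axis=1).round(4)
def full(p,x0,y0,s): return (np.array(p,float)+.5)/s-.5+[x0,y0]
E
python3 - <<'E'
from h import *
np.set_printoptions(suppress=True,precision=4)
t=dict(np.load("top0.npz"));s=dict(np.load("side0.npz"))
A=lambda p:full(p,110,145,4); B=lambda p:full(p,160,170,4);C=lambda p:full(p,260,140,5);D=lambda p:full(p,210,100,6);E=lambda p:full(p,160,260,4)
def show(n,ct,cs,z):
    rt,rs=quad(t,ct),quad(s,cs)
    X=tri(t,rt,s,rs);print(n,"moved",np.abs(rt-ct).max(),np.abs(rs-cs).max());print(X);print(" tri",sq(X),X[:,2].mean()); print(" top@z",sq(plane(t,rt,z)));print(" side@z",sq(plane(s,rs,z)))
show("cube",A([(122,82),(75,130),(125,172),(168,128)]),B([(120,463),(178,527),(262,485),(204,418)]),.069)
show("block",C([(437,422),(470,521),(576,485),(540,389)]),D([(546,120),(570,180),(687,178),(660,115)]),.062)
# order: top: up-left, bottom-left, bottom-right, up-right
show("cork",C([(75,106),(53,298),(258,320),(271,128)]),D([(80,484),(332,540),(400,383),(165,334)]),.004)
show("pad?",A([(166,47),(40,110),(105,236),(232,170)]),E([(58,115),(100,300),(314,245),(262,65)]),.025)
show("stand",A([(337,137),(354,332),(508,322),(488,122)]),B([(258,292),(522,318),(536,168),(282,152)]),.03)
show("anviltop",A([(372,240),(384,277),(472,263),(466,227)]),B([(427,213),(475,213),(472,133),(426,133)]),.072)
E
```

```text
cube moved 1.56829833984375 3.308074951171875
[[0.6393 0.2938 0.071  0.0038]
 [0.6007 0.3209 0.0732 0.0024]
 [0.5738 0.2891 0.07   0.0003]
 [0.6063 0.2608 0.0627 0.005 ]]
 tri (array([0.6051, 0.2912]), np.float64(-40.35), array([0.0472, 0.0416, 0.0431, 0.0467])) 0.06922741174606474
 top@z (array([0.6056, 0.2913]), np.float64(-40.97), array([0.0449, 0.044 , 0.0449, 0.0463]))
 side@z (array([0.6047, 0.2912]), np.float64(-41.99), array([0.0491, 0.0401, 0.0362, 0.0482]))
block moved 1.5088714599609432 1.2955830891926894
[[ 0.5048 -0.2442  0.0945  0.0238]
 [ 0.4738 -0.2746  0.0395  0.0506]
 [ 0.4573 -0.3285  0.0268  0.0244]
 [ 0.4884 -0.2959  0.0808  0.0527]]
 tri (array([ 0.4811, -0.2858]), np.float64(-30.95), array([0.0435, 0.0564, 0.0451, 0.0542])) 0.06040142522111874
 top@z (array([ 0.4817, -0.2861]), np.float64(18.64), array([0.0553, 0.0559, 0.0558, 0.0585]))
 side@z (array([ 0.4817, -0.2825]), np.float64(20.09), array([0.0608, 0.0564, 0.0502, 0.0593]))
cork moved 1.2740051269531136 1.02960205078125
[[ 0.6815 -0.0625 -0.0011  0.0004]
 [ 0.5703 -0.0539 -0.0011  0.0018]
 [ 0.5574 -0.16
[... 1075 characters left out ...]
5 , 0.144 , 0.1033])) 0.029407739645139347
 top@z (array([0.5521, 0.0951]), np.float64(7.72), array([0.1387, 0.1053, 0.1407, 0.1032]))
 side@z (array([0.5513, 0.0958]), np.float64(6.59), array([0.1377, 0.1081, 0.1468, 0.1037]))
anviltop moved 1.8885345458984375 1.16375732421875
[[0.5355 0.1201 0.0697 0.0008]
 [0.51   0.1173 0.0724 0.0004]
 [0.5208 0.0573 0.0733 0.0006]
 [0.5457 0.0634 0.0705 0.0005]]
 tri (array([0.528 , 0.0895]), np.float64(10.15), array([0.0256, 0.061 , 0.0256, 0.0577])) 0.07146972833371917
 top@z (array([0.5279, 0.0895]), np.float64(9.88), array([0.0257, 0.061 , 0.0255, 0.0575]))
 side@z (array([0.5279, 0.09  ]), np.float64(13.45), array([0.0251, 0.0621, 0.0256, 0.0583]))
```

```bash
python3 - <<'E'
from h import *
np.set_printoptions(suppress=True,precision=4)
t=dict(np.load("top0.npz"));s=dict(np.load("side0.npz"))
A=lambda p:full(p,110,145,4); B=lambda p:full(p,160,170,4);C=lambda p:full(p,260,140,5);D=lambda p:full(p,210,100,6);E=lambda p:full(p,160,260,4)
rt=quad(t,C([(437,422),(470,521),(576,485),(540,389)]),1.5);rs=quad(s,D([(570,180),(687,178),(660,115),(546,120)]),1)
X=tri(t,rt,s,rs);print("block",X,sq(X),sq(plane(s,rs,.062)))
rt=quad(t,A([(122,82),(75,130),(125,172),(168,128)]),1);rs=quad(s,B([(120,463),(178,527),(262,485),(204,418)]),1)
X=tri(t,rt,s,rs);print("cube",X,sq(X),X[:,2].mean(),sq(plane(s,rs,.069)),sq(plane(t,rt,.069)))
# pad mixed
r=quad(t,A([(166,47),(40,110),(105,236),(232,170)]),1.5)
H=plane(t,r,.025);L=plane(t,r,0)
ln=[(H[0],H[1]),(H[1],H[2]),(L[2],L[3]),(L[3],L[0])]
def ix(a,b):
    (p,q),(u,v)=a,b; k=np.linalg.solve(np.c_[(q-p)[:2],-(v-u)[:2]],(u-p)[:2]);return p[:2]+k[0]*(q-p)[:2]
P=np.array([ix(ln[i-1],ln[i]) for i in range(4)]);print("pad",P,sq(P))
# well corners
print("well top", quad(t,A([(370,218),(380,318),(488,310),(472,212)]),1))
# stump: enlarge
crop(t,335,205,50,52,11,"pics/st_t.png");crop(s,285,113,50,42,14,"pics/st_s.png")
# look-alike pad distance
print("pad2",plane(t,A([(145,400)]),.025))
E
```

```text
block [[ 0.4983 -0.2513  0.0592  0.0006]
 [ 0.4463 -0.2694  0.0602  0.0003]
 [ 0.4645 -0.3219  0.0584  0.0017]
 [ 0.5175 -0.3039  0.06    0.0003]] (array([ 0.4816, -0.2866]), np.float64(19.28), array([0.055 , 0.0555, 0.0559, 0.056 ])) (array([ 0.4814, -0.2825]), np.float64(18.75), array([0.0557, 0.052 , 0.0558, 0.0569]))
cube [[0.638  0.2937 0.0689 0.0009]
 [0.6    0.3206 0.0749 0.003 ]
 [0.5747 0.2882 0.0675 0.001 ]
 [0.6073 0.2601 0.0662 0.0012]] (array([0.605 , 0.2906]), np.float64(-39.17), array([0.0466, 0.0411, 0.0431, 0.0455])) 0.06939447203166009 (array([0.6046, 0.2906]), np.float64(-40.26), array([0.0451, 0.0385, 0.0421, 0.0454])) (array([0.6057, 0.2909]), np.float64(-40.56), array([0.045 , 0.0447, 0.043 , 0.0456]))
pad [[0.678  0.2767]
 [0.6281 0.3622]
 [0.5457 0.313 ]
 [0.5943 0.2281]] (array([0.6115, 0.295 ]), np.float64(30.25), array([0.099 , 0.096 , 0.0978, 0.0968]))
well top [[202.0922 198.5162]
 [205.0613 224.6343]
 [230.8508 221.0498]
 [227.9197 198.1801]]
pad2 [[0.4325 0.2713 0.025 ]]
```

View pics/st_t.png

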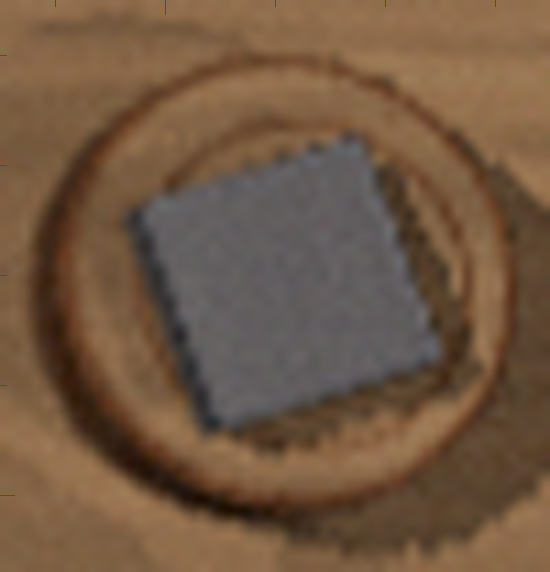

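View pics/st_s.png

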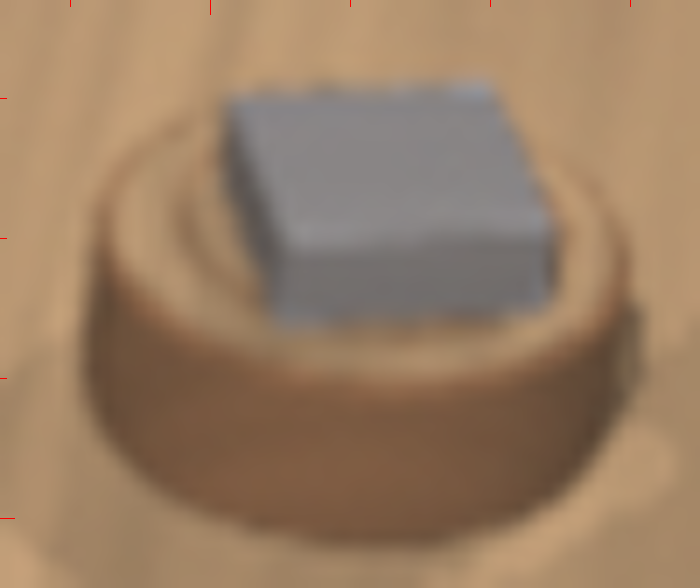

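```bash
cat >> h.py <<'E'
def go(x,y,z,yaw):
    """print deltas from measured pose to TCP target"""
    o=bot.get_obs();p=o["ee_pos"];w=o["tcp_rot"][2];a=np.radians(w)
    D=np.array([x,y,z])-p;dx=D[0]*np.cos(a)+D[1]*np.sin(a);dy=D[0]*np.sin(a)-D[1]*np.cos(a)
    s=-(yaw-w);s=(s+180)%360-180
    print("at",p.round(4),o["tcp_rot"].round(2),"op",round(o["opening"],4),"F",o["wrist_force"].round(1),"t",round(o["time"],2),"q",o["q"].round(0))
    print("dx %.2f dy %.2f dz %.2f cm spin %.1f (alt %.1f)"%(dx*100,dy*100,-D[2]*100,s,s-180*np.sign(s)))
E
python3 - <<'E'
from h import *
np.set_printoptions(suppress=True,precision=4)
t=dict(np.load("top0.npz"));s=dict(np.load("side0.npz"))
pt=full([(287,55),(180,80),(100,155),(62,285),(95,410),(190,485),(287,505),(400,478),(475,400),(512,285),(480,160),(400,85)],335,205,11)
ps=full([(103,225),(125,160),(160,295),(250,350),(395,383),(520,360),(605,310),(628,250)],285,113,14)
from scipy.optimize import least_squares
for c,p in((t,pt),(s,ps)):
    P=plane(c,p,.04);r=least_squares(lambda v:np.hypot(P[:,0]-v[0],P[:,1]-v[1])-v[2],[.48,-.28,.055]);print(r.x,r.fun*1000)
go(.4816,-.2866,.30,19)
E
```

```text
[ 0.4849 -0.2908  0.0542] [-0.0269 -0.9605 -1.7611 -0.5159  2.3708  1.0501 -0.3282 -0.7683 -1.9486
 -0.2081  1.7659  1.3308]
[ 0.4849 -0.2919  0.0528] [ 0.8632  0.4514 -1.9454 -0.532   2.0161 -0.2356 -0.2716 -0.346 ]
at [ 0.2297 -0.4997  0.4041] [-179.93    0.     24.68] op 0.0854 F [-0.5  0.1  0.2] t 0.1 q [-65.   5.  10.  95.  -0.  90.]
dx 31.79 dy -8.85 dz 10.41 cm spin 5.7 (alt -174.3)
```

Call:
drive_tool:
  deltas:
    - {"dx":5,"dy":-1.4,"dz":1,"spin":2,"fingers":7.6}
    - {"dx":10,"dy":-2.8,"dz":3,"spin":5.7,"fingers":7.6}
    - {"dx":15,"dy":-4.2,"dz":5,"spin":5.7,"fingers":7.6}
    - {"dx":20,"dy":-5.6,"dz":7,"spin":5.7,"fingers":7.6}
    - {"dx":25,"dy":-7,"dz":9,"spin":5.7,"fingers":7.6}
    - {"dx":29.5,"dy":-8.2,"dz":10,"spin":5.7,"fingers":7.6}
    - {"dx":31.8,"dy":-8.85,"dz":10.4,"spin":5.7,"fingers":7.6}
    - {"dx":31.8,"dy":-8.85,"dz":10.4,"spin":5.7,"fingers":7.6}
  force: 50

```text
time: 1.1
ee_pos: [0.4825, -0.2854, 0.2997]
tcp_rot: [-179.9, 0.1, 19.1]
wrist_force: [0.1, -0.3, 0.6]
opening: 0.0761
```

```bash
python3 - <<'E'
from h import *
go(.4816,-.2866,.215,19)
c=camera("side");crop(c,250,60,120,100,6,"pics/s1.png")
c=camera("top");crop(c,320,180,120,100,6,"pics/t1.png")
E
```

```text
at [ 0.4825 -0.2854  0.2997] [-1.7992e+02  6.0000e-02  1.9130e+01] op 0.0761 F [ 0.1 -0.3  0.6] t 1.1 q [-31.   6.  -1.  84.   0. 130.]
dx -0.13 dy 0.09 dz 8.47 cm spin 0.1 (alt -179.9)
```

View pics/s1.png

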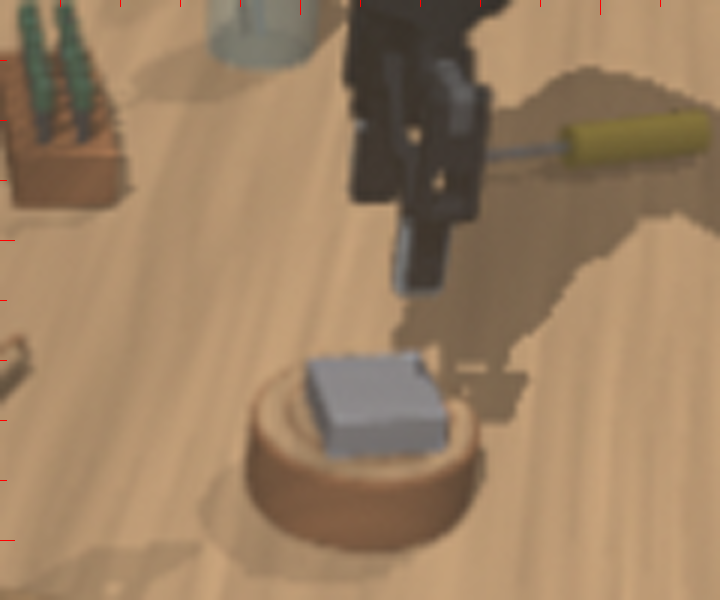

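View pics/t1.png

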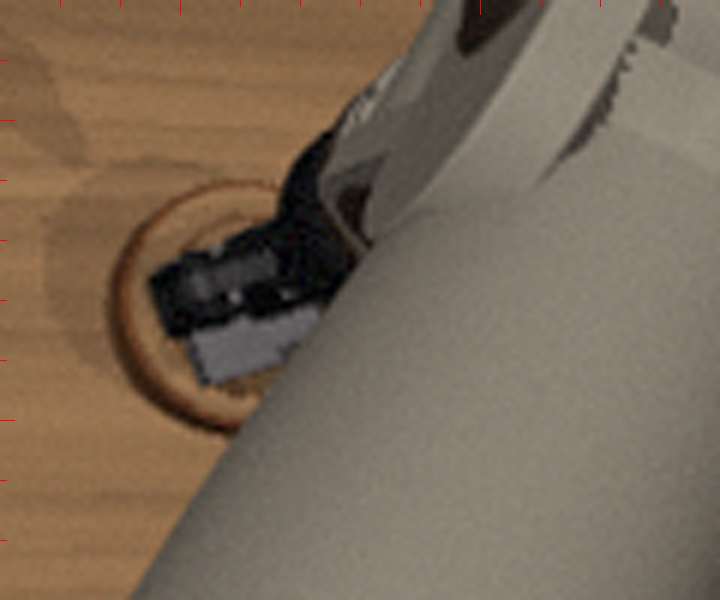

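Call:
drive_tool:
  deltas:
    - {"dx":0,"dy":0,"dz":1.5,"spin":0,"fingers":7.6}
    - {"dx":0,"dy":0,"dz":3,"spin":0,"fingers":7.6}
    - {"dx":0,"dy":0,"dz":4.5,"spin":0,"fingers":7.6}
    - {"dx":0,"dy":0,"dz":6,"spin":0,"fingers":7.6}
    - {"dx":0,"dy":0,"dz":7.2,"spin":0,"fingers":7.6}
    - {"dx":0,"dy":0,"dz":8,"spin":0,"fingers":7.6}
    - {"dx":0,"dy":0,"dz":8.4,"spin":0,"fingers":7.6}
    - {"dx":0,"dy":0,"dz":8.4,"spin":0,"fingers":7.6}

```text
time: 2.2
ee_pos: [0.4817, -0.2865, 0.2167]
tcp_rot: [180.0, 0.0, 19.0]
wrist_force: [-0.6, -0.2, 0.6]
opening: 0.0759
```

```bash
python3 - <<'E'
from h import *
go(.4816,-.2866,.215,19)
c=camera("side");crop(c,250,60,120,100,6,"pics/s2.png")
E
```

```text
at [ 0.4817 -0.2865  0.2167] [180.     0.    18.98] op 0.0759 F [-0.6 -0.2  0.6] t 2.2 q [-31.   7.  -9.  74.  -0. 130.]
dx -0.01 dy 0.00 dz 0.17 cm spin -0.0 (alt 180.0)
```

View pics/s2.png

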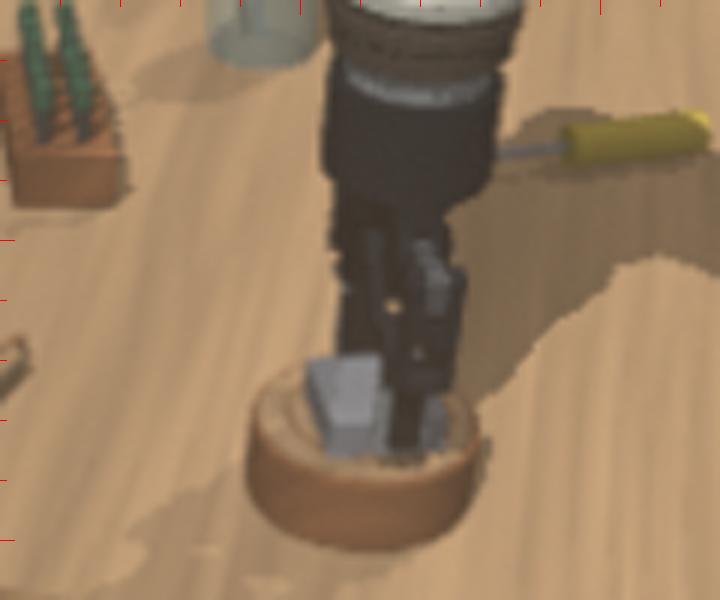

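Call:
drive_tool:
  deltas:
    - {"dx":0,"dy":0,"dz":0,"spin":0,"fingers":5}
    - {"dx":0,"dy":0,"dz":0,"spin":0,"fingers":5}
    - {"dx":0,"dy":0,"dz":0,"spin":0,"fingers":5}
    - {"dx":0,"dy":0,"dz":0,"spin":0,"fingers":5}
    - {"dx":0,"dy":0,"dz":0,"spin":0,"fingers":5}
    - {"dx":0,"dy":0,"dz":0,"spin":0,"fingers":5}
    - {"dx":0,"dy":0,"dz":-0.5,"spin":0,"fingers":5}
    - {"dx":0,"dy":0,"dz":-1.5,"spin":0,"fingers":5}
  force: 60

```text
time: 3.25
ee_pos: [0.4813, -0.2863, 0.231]
tcp_rot: [-179.9, 0.1, 19.0]
wrist_force: [1.1, -0.6, -5.5]
opening: 0.0544
```

```bash
python3 - <<'E'
from h import *
go(.619,-.1137,.30,-5.5)
c=camera("side");crop(c,250,60,120,100,6,"pics/s3.png")
E
```

```text
at [ 0.4813 -0.2863  0.231 ] [-1.7989e+02  9.0000e-02  1.8990e+01] op 0.0544 F [ 1.1 -0.6 -5.5] t 3.25 q [-31.   7.  -7.  76.   0. 130.]
dx 18.64 dy -11.84 dz -6.90 cm spin 24.5 (alt -155.5)
```

View pics/s3.png

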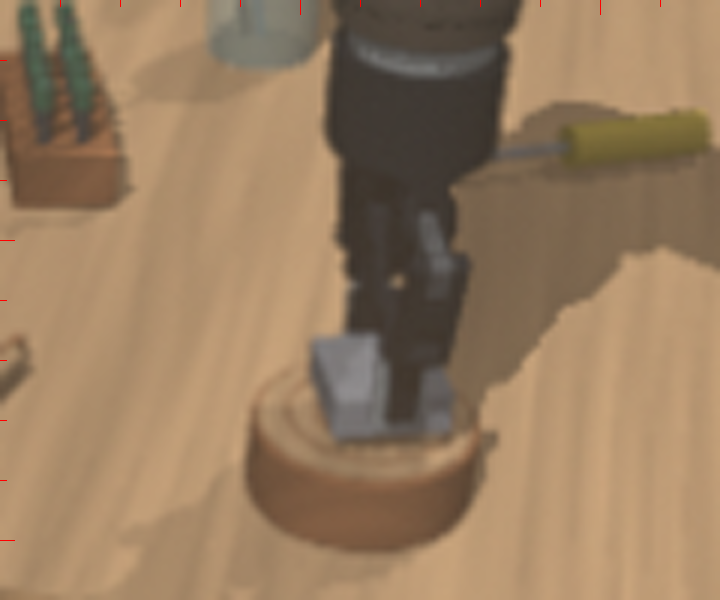

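Call:
drive_tool:
  deltas:
    - {"dx":0,"dy":0,"dz":-2,"spin":0,"fingers":5}
    - {"dx":2,"dy":-1.2,"dz":-4,"spin":0,"fingers":5}
    - {"dx":5,"dy":-3.2,"dz":-5,"spin":-4,"fingers":5}
    - {"dx":9,"dy":-5.7,"dz":-5,"spin":-8,"fingers":5}
    - {"dx":13,"dy":-8.2,"dz":-4,"spin":-11,"fingers":5}
    - {"dx":16.6,"dy":-10.5,"dz":-2,"spin":-11,"fingers":5}
    - {"dx":18.5,"dy":-11.8,"dz":0,"spin":-11,"fingers":5}
    - {"dx":18.6,"dy":-11.8,"dz":1,"spin":-11,"fingers":5}

```text
time: 4.3
ee_pos: [0.6194, -0.1132, 0.2197]
tcp_rot: [-179.9, 0.1, 30.1]
wrist_force: [0.7, -0.2, -5.2]
opening: 0.0545
```

```bash
python3 - <<'E'
from h import *
go(.619,-.1137,.182,30)
c=camera("side");crop(c,210,90,120,100,6,"pics/s4.png")
E
```

```text
at [ 0.6194 -0.1132  0.2197] [-1.7991e+02  1.1000e-01  3.0090e+01] op 0.0545 F [ 0.7 -0.2 -5.2] t 4.3 q [-10.  16.   3.  76.  -0. 140.]
dx -0.06 dy 0.02 dz 3.77 cm spin 0.1 (alt -179.9)
```

View pics/s4.png

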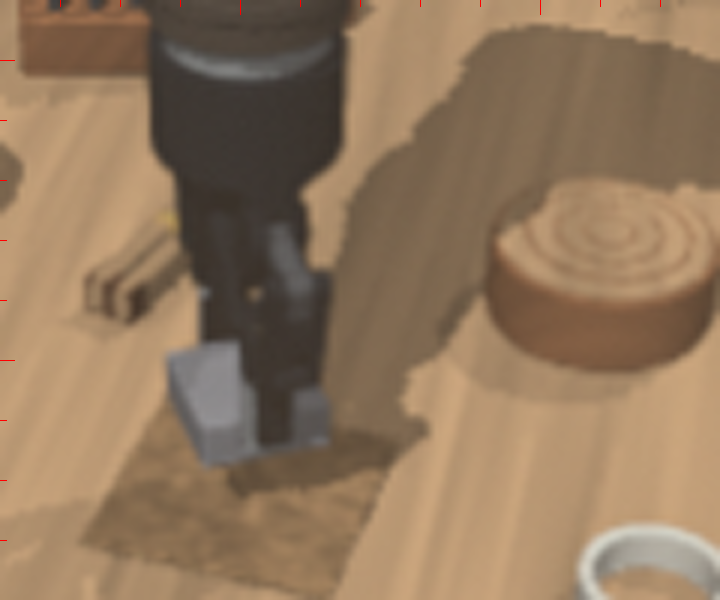

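Call:
drive_tool:
  deltas:
    - {"dx":0,"dy":0,"dz":0.8,"spin":0,"fingers":5}
    - {"dx":0,"dy":0,"dz":1.6,"spin":0,"fingers":5}
    - {"dx":0,"dy":0,"dz":2.4,"spin":0,"fingers":5}
    - {"dx":0,"dy":0,"dz":2.9,"spin":0,"fingers":5}
    - {"dx":0,"dy":0,"dz":3.2,"spin":0,"fingers":5}
    - {"dx":0,"dy":0,"dz":3.4,"spin":0,"fingers":5}
    - {"dx":0,"dy":0,"dz":3.4,"spin":0,"fingers":5}
    - {"dx":0,"dy":0,"dz":3.4,"spin":0,"fingers":5}

```text
time: 5.35
ee_pos: [0.6193, -0.1144, 0.1879]
tcp_rot: [180.0, -0.0, 30.0]
wrist_force: [-0.7, -0.4, -6.1]
opening: 0.0545
```

```bash
python3 - <<'E'
from h import *
go(.619,-.1137,.181,30)
E
```

```text
at [ 0.6193 -0.1144  0.1879] [ 1.7999e+02 -2.0000e-02  2.9990e+01] op 0.0545 F [-0.7 -0.4 -6.1] t 5.35 q [-10.  17.  -0.  73.   0. 140.]
dx 0.01 dy -0.08 dz 0.69 cm spin -0.0 (alt 180.0)
```

Call:
drive_tool:
  deltas:
    - {"dx":0,"dy":0,"dz":0.1,"spin":0,"fingers":5}
    - {"dx":0,"dy":0,"dz":0.2,"spin":0,"fingers":5}
    - {"dx":0,"dy":0,"dz":0.3,"spin":0,"fingers":5}
    - {"dx":0,"dy":0,"dz":0.4,"spin":0,"fingers":5}
    - {"dx":0,"dy":0,"dz":0.5,"spin":0,"fingers":5}
    - {"dx":0,"dy":0,"dz":0.55,"spin":0,"fingers":5}
    - {"dx":0,"dy":0,"dz":0.6,"spin":0,"fingers":5}
    - {"dx":0,"dy":0,"dz":0.6,"spin":0,"fingers":5}

```text
time: 6.35
ee_pos: [0.6192, -0.1145, 0.1818]
tcp_rot: [180.0, -0.0, 30.0]
wrist_force: [-0.0, -0.2, -4.6]
opening: 0.0545
```

Call:
drive_tool:
  deltas:
    - {"dx":0,"dy":0,"dz":0.03,"spin":0,"fingers":5}
    - {"dx":0,"dy":0,"dz":0.06,"spin":0,"fingers":5}
    - {"dx":0,"dy":0,"dz":0.09,"spin":0,"fingers":5}
    - {"dx":0,"dy":0,"dz":0.12,"spin":0,"fingers":5}
    - {"dx":0,"dy":0,"dz":0.12,"spin":0,"fingers":5}
    - {"dx":0,"dy":0,"dz":0.12,"spin":0,"fingers":5}
    - {"dx":0,"dy":0,"dz":0.12,"spin":0,"fingers":5}
    - {"dx":0,"dy":0,"dz":0.12,"spin":0,"fingers":5}

```text
time: 7.35
ee_pos: [0.6191, -0.1144, 0.1817]
tcp_rot: [180.0, -0.0, 30.0]
wrist_force: [-6.2, 2.2, 7.9]
opening: 0.0545
```

Call:
drive_tool:
  deltas:
    - {"dx":0,"dy":0,"dz":0,"spin":0,"fingers":7.6}
    - {"dx":0,"dy":0,"dz":0,"spin":0,"fingers":7.6}
    - {"dx":0,"dy":0,"dz":0,"spin":0,"fingers":7.6}
    - {"dx":0,"dy":0,"dz":0,"spin":0,"fingers":7.6}
    - {"dx":0,"dy":0,"dz":-2,"spin":0,"fingers":7.6}
    - {"dx":0,"dy":0,"dz":-5,"spin":0,"fingers":7.6}
    - {"dx":0,"dy":0,"dz":-9,"spin":0,"fingers":7.6}
    - {"dx":0,"dy":0,"dz":-12,"spin":0,"fingers":7.6}

```text
time: 8.35
ee_pos: [0.6192, -0.1144, 0.3041]
tcp_rot: [179.9, -0.1, 30.0]
wrist_force: [0.2, 0.0, -0.3]
opening: 0.0759
```

```bash
python3 - <<'E'
from h import *
go(.5273,.0934,.30,100)
c=camera("side");crop(c,200,80,130,100,6,"pics/s5.png");np.savez("side5.npz",**c)
c=camera("top");cv2.imwrite("pics/t5.png",c["image"]);np.savez("top5.npz",**c)
E
```

```text
at [ 0.6192 -0.1144  0.3041] [ 1.799e+02 -1.200e-01  2.998e+01] op 0.0759 F [ 0.2  0.  -0.3] t 8.35 q [-10.  15.  10.  85.   0. 140.]
dx 2.43 dy -22.59 dz 0.41 cm spin -70.0 (alt 110.0)
```

View pics/s5.png

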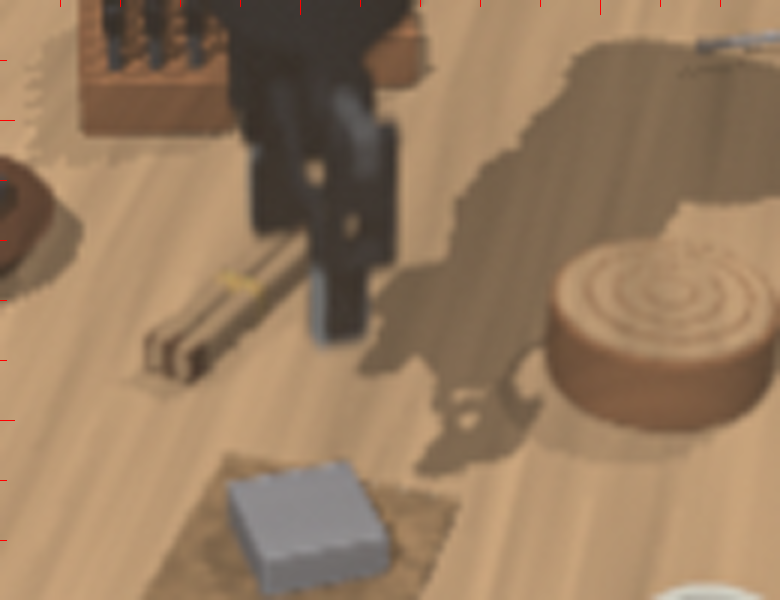

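View pics/t5.png

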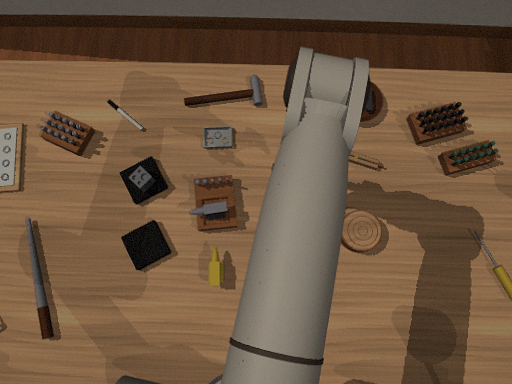

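Call:
drive_tool:
  deltas:
    - {"dx":0.3,"dy":-3,"dz":0,"spin":-10,"fingers":5}
    - {"dx":0.7,"dy":-6.5,"dz":0,"spin":-20,"fingers":5}
    - {"dx":1.1,"dy":-10.5,"dz":0,"spin":-30,"fingers":5}
    - {"dx":1.5,"dy":-14,"dz":0,"spin":-40,"fingers":5}
    - {"dx":1.9,"dy":-18,"dz":0,"spin":-50,"fingers":5}
    - {"dx":2.2,"dy":-21,"dz":0,"spin":-60,"fingers":5}
    - {"dx":2.43,"dy":-22.6,"dz":0,"spin":-70,"fingers":5}
    - {"dx":2.43,"dy":-22.6,"dz":0,"spin":-70,"fingers":5}

```text
time: 9.45
ee_pos: [0.5269, 0.0942, 0.3009]
tcp_rot: [180.0, -0.0, 100.0]
wrist_force: [-0.1, 0.3, 0.8]
opening: 0.0499
```

```bash
python3 - <<'E'
from h import *
go(.5273,.0934,.218,100)
c=camera("side");crop(c,200,150,130,100,6,"pics/s6.png")
E
```

```text
at [0.5269 0.0942 0.3009] [179.98  -0.   100.02] op 0.0499 F [-0.1  0.3  0.8] t 9.45 q [10.  2. -4. 83.  0. 90.]
dx -0.09 dy 0.03 dz 8.29 cm spin 0.0 (alt -180.0)
```

View pics/s6.png

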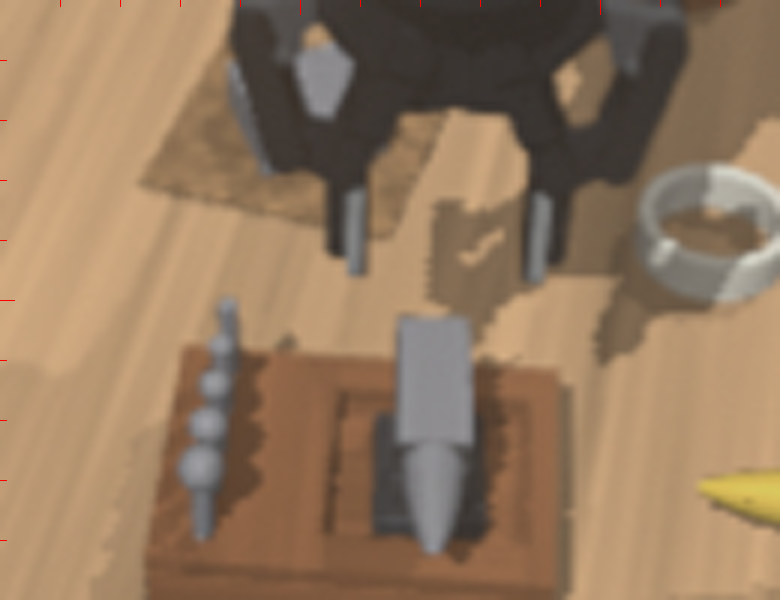

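Call:
drive_tool:
  deltas:
    - {"dx":0,"dy":0,"dz":1.5,"spin":0,"fingers":5}
    - {"dx":0,"dy":0,"dz":3,"spin":0,"fingers":5}
    - {"dx":0,"dy":0,"dz":4.5,"spin":0,"fingers":5}
    - {"dx":0,"dy":0,"dz":6,"spin":0,"fingers":5}
    - {"dx":0,"dy":0,"dz":7.2,"spin":0,"fingers":5}
    - {"dx":0,"dy":0,"dz":8,"spin":0,"fingers":5}
    - {"dx":0,"dy":0,"dz":8.3,"spin":0,"fingers":5}
    - {"dx":0,"dy":0,"dz":8.3,"spin":0,"fingers":5}

```text
time: 10.5
ee_pos: [0.5273, 0.0935, 0.2176]
tcp_rot: [180.0, -0.0, 100.0]
wrist_force: [0.2, 0.4, 1.1]
opening: 0.0498
```

```bash
python3 - <<'E'
from h import *
go(.5273,.0934,.218,100)
c=camera("side");crop(c,200,150,130,100,6,"pics/s7.png")
E
```

```text
at [0.5273 0.0935 0.2176] [179.99  -0.    99.98] op 0.0498 F [0.2 0.4 1.1] t 10.5 q [ 10.   4. -12.  74.   0.  90.]
dx -0.01 dy -0.00 dz -0.04 cm spin -0.0 (alt 180.0)
```

View pics/s7.png

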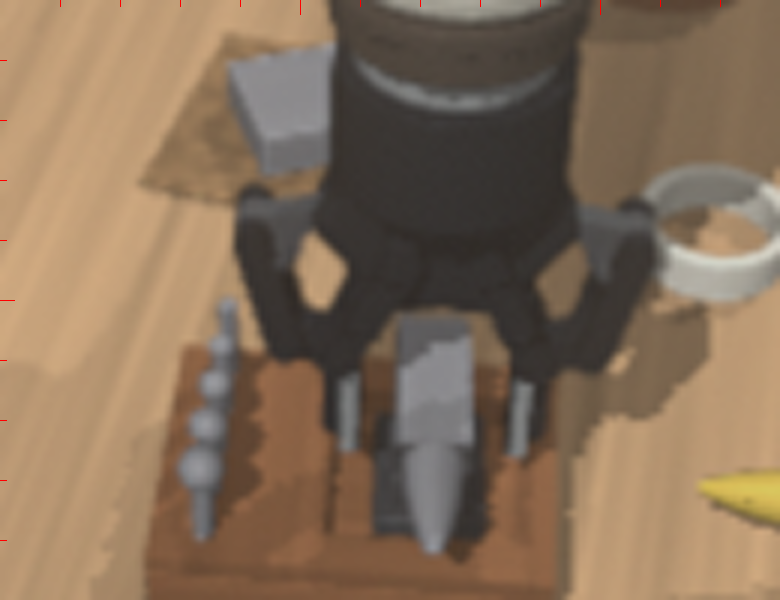

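Call:
drive_tool:
  deltas:
    - {"dx":0,"dy":0,"dz":0,"spin":0,"fingers":2}
    - {"dx":0,"dy":0,"dz":0,"spin":0,"fingers":2}
    - {"dx":0,"dy":0,"dz":0,"spin":0,"fingers":2}
    - {"dx":0,"dy":0,"dz":0,"spin":0,"fingers":2}
    - {"dx":0,"dy":0,"dz":0,"spin":0,"fingers":2}
    - {"dx":0,"dy":0,"dz":0,"spin":0,"fingers":2}
    - {"dx":0,"dy":0,"dz":-0.5,"spin":0,"fingers":2}
    - {"dx":0,"dy":0,"dz":-2,"spin":0,"fingers":2}
  force: 70

```text
time: 11.55
ee_pos: [0.5267, 0.0933, 0.2366]
tcp_rot: [-179.8, -0.0, 100.0]
wrist_force: [0.5, 0.2, -4.6]
opening: 0.025
```

```bash
python3 - <<'E'
from h import *
go(.485,-.291,.31,60)
c=camera("side");crop(c,200,150,130,100,6,"pics/s8.png")
E
```

```text
at [0.5267 0.0933 0.2366] [-179.8    -0.     99.98] op 0.025 F [ 0.5  0.2 -4.6] t 11.55 q [ 10.   3. -10.  77.   0.  90.]
dx -37.13 dy -10.76 dz -7.34 cm spin 40.0 (alt -140.0)
```

View pics/s8.png

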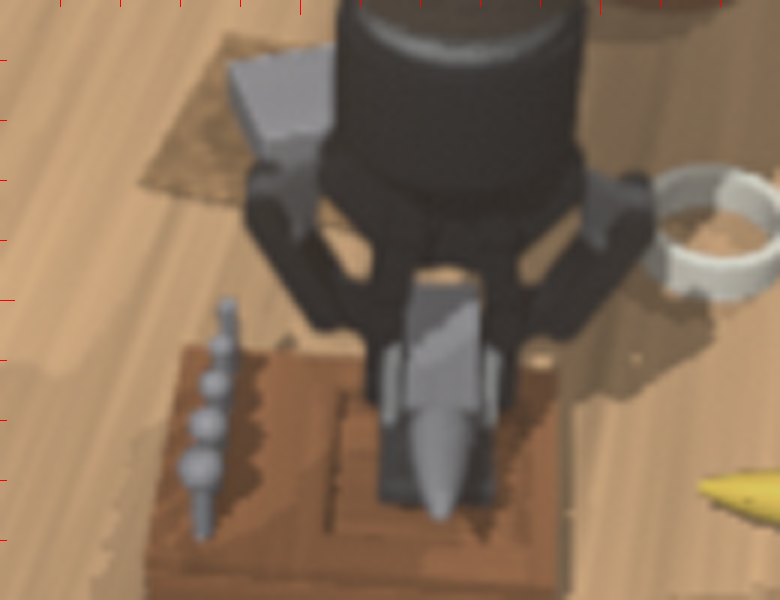

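Call:
drive_tool:
  deltas:
    - {"dx":0,"dy":0,"dz":-3,"spin":0,"fingers":2}
    - {"dx":-1,"dy":-0.3,"dz":-6,"spin":0,"fingers":2}
    - {"dx":-5,"dy":-1.5,"dz":-8,"spin":4,"fingers":2}
    - {"dx":-10,"dy":-3,"dz":-8,"spin":10,"fingers":2}
    - {"dx":-15,"dy":-4.5,"dz":-8,"spin":18,"fingers":2}
    - {"dx":-20,"dy":-6,"dz":-8,"spin":26,"fingers":2}
    - {"dx":-25,"dy":-7.3,"dz":-8,"spin":33,"fingers":2}
    - {"dx":-30,"dy":-8.8,"dz":-8,"spin":40,"fingers":2}

```text
time: 12.6
ee_pos: [0.4922, -0.2189, 0.3179]
tcp_rot: [180.0, -0.0, 59.8]
wrist_force: [1.6, 0.2, -3.6]
opening: 0.0249
```

```bash
python3 - <<'E'
from h import *
go(.485,-.291,.26,60)
E
```

```text
at [ 0.4922 -0.2189  0.3179] [ 1.7997e+02 -1.0000e-02  5.9750e+01] op 0.0249 F [ 1.6  0.2 -3.6] t 12.6 q [-24.   3.  -2.  85.   0.  96.]
dx -6.59 dy 3.01 dz 5.79 cm spin -0.2 (alt 179.8)
```

Call:
drive_tool:
  deltas:
    - {"dx":-3,"dy":1.4,"dz":0,"spin":0,"fingers":2}
    - {"dx":-5,"dy":2.3,"dz":0.5,"spin":0,"fingers":2}
    - {"dx":-6.2,"dy":2.8,"dz":1.5,"spin":0,"fingers":2}
    - {"dx":-6.4,"dy":3,"dz":3,"spin":0,"fingers":2}
    - {"dx":-6.4,"dy":3,"dz":4.5,"spin":0,"fingers":2}
    - {"dx":-6.4,"dy":3,"dz":5.5,"spin":0,"fingers":2}
    - {"dx":-6.4,"dy":3,"dz":5.8,"spin":0,"fingers":2}
    - {"dx":-6.4,"dy":3,"dz":5.8,"spin":0,"fingers":2}

```text
time: 13.6
ee_pos: [0.4867, -0.2874, 0.2596]
tcp_rot: [180.0, -0.0, 60.0]
wrist_force: [0.2, -0.4, -4.8]
opening: 0.0248
```

```bash
python3 - <<'E'
from h import *
c=camera("side");crop(c,260,80,110,90,7,"pics/s9.png");np.savez("side9.npz",**c)
c=camera("top");crop(c,300,170,130,100,6,"pics/t9.png");np.savez("top9.npz",**c)
go(.485,-.291,.238,60)
E
```

```text
at [ 0.4867 -0.2876  0.2601] [179.94   0.    59.99] op 0.0248 F [ 0.4 -0.1 -5.3] t 13.7 q [-31.   7.  -4.  79.  -0.  89.]
dx -0.38 dy 0.02 dz 2.21 cm spin -0.0 (alt 180.0)
```

View pics/s9.png

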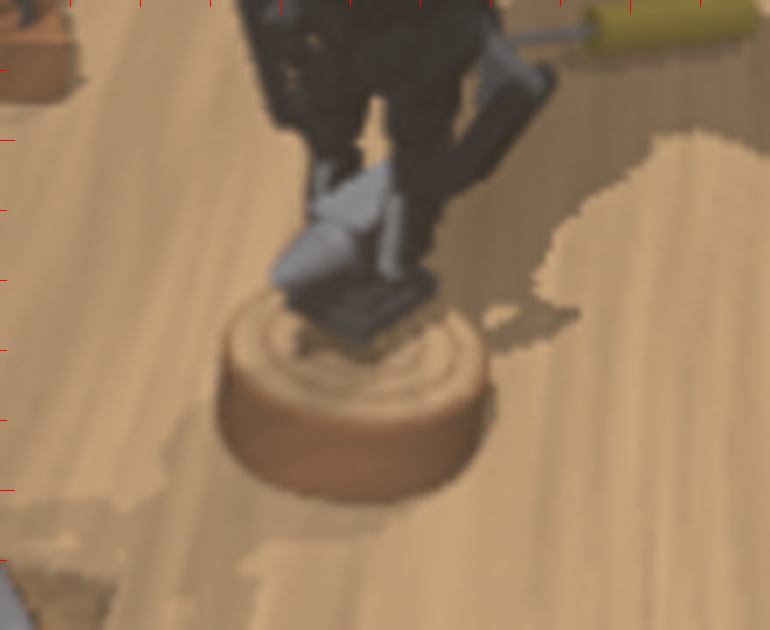

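View pics/t9.png

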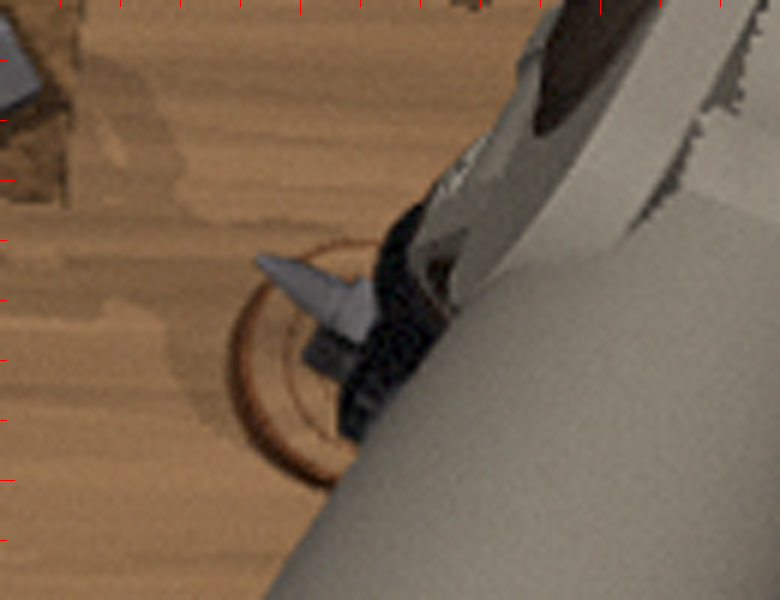

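```bash
python3 - <<'E'
from h import *
np.set_printoptions(suppress=True,precision=4)
t=dict(np.load("top0.npz"));s=dict(np.load("side0.npz"))
X=tri(t,full([(317,270)],110,145,4),s,full([(450,288)],160,170,4));print(X)
a=np.radians(100);d=np.array([np.cos(a),np.sin(a)]);print("origin from tip",X[0,:2]-.066*d)
# foot now, at side9: foot top corners z = TCPz-.1956+.01 ; bottom z=.0645
s9=dict(np.load("side9.npz"));t9=dict(np.load("top9.npz"))
print("s9 front foot corner(bottom) ",plane(s9,full([(362,342)],260,80,7),.0645), "left corner",plane(s9,full([(288,295)],260,80,7),.0745),"right top corner",plane(s9,full([(436,275)],260,80,7),.0745))
# expected from TCP (0.4867,-.2876), yaw60
b=np.radians(60);R=np.array([[np.cos(b),-np.sin(b)],[np.sin(b),np.cos(b)]])
for c in((26,20),(26,-20),(-26,20),(-26,-20)): print(c,np.array([.4867,-.2876])+R@(np.array(c)/1000))
print("tip now",tri(t9,full([(257,256)],300,170,6),s9,full([(273,280)],260,80,7)),"exp",np.array([.4867,-.2876])+R@[.066,0])
P=plane(t9,full([(303,355),(320,322)],300,170,6),.0745);print("foot top in t9",P)
E
```

```text
[[0.5156 0.1574 0.061  0.0007]]
origin from tip [0.5271 0.0924]
s9 front foot corner(bottom)  [[ 0.4824 -0.2558  0.0645]] left corner [[ 0.5136 -0.2668  0.0745]] right top corner [[ 0.4581 -0.2957  0.0745]]
(26, 20) [ 0.4824 -0.2551]
(26, -20) [ 0.517  -0.2751]
(-26, 20) [ 0.4564 -0.3001]
(-26, -20) [ 0.491  -0.3201]
tip now [[ 0.5179 -0.2311  0.1023  0.0013]] exp [ 0.5197 -0.2304]
foot top in t9 [[ 0.4818 -0.2556  0.0745]
 [ 0.4961 -0.2631  0.0745]]
```

Call:
drive_tool:
  deltas:
    - {"dx":-0.2,"dy":0,"dz":0.4,"spin":0,"fingers":2}
    - {"dx":-0.35,"dy":0,"dz":0.8,"spin":0,"fingers":2}
    - {"dx":-0.35,"dy":0,"dz":1.2,"spin":0,"fingers":2}
    - {"dx":-0.35,"dy":0,"dz":1.5,"spin":0,"fingers":2}
    - {"dx":-0.35,"dy":0,"dz":1.8,"spin":0,"fingers":2}
    - {"dx":-0.35,"dy":0,"dz":2,"spin":0,"fingers":2}
    - {"dx":-0.35,"dy":0,"dz":2.1,"spin":0,"fingers":2}
    - {"dx":-0.35,"dy":0,"dz":2.2,"spin":0,"fingers":2}

```text
time: 14.7
ee_pos: [0.4849, -0.2907, 0.2375]
tcp_rot: [180.0, -0.0, 60.0]
wrist_force: [-0.1, -0.2, -4.7]
opening: 0.0249
```

```bash
python3 - <<'E'
from h import *
go(.485,-.291,.2355,60)
E
```

```text
at [ 0.4849 -0.2907  0.2375] [179.99  -0.    59.99] op 0.0249 F [-0.1 -0.2 -4.7] t 14.7 q [-31.   7.  -6.  77.   0.  89.]
dx -0.02 dy 0.03 dz 0.20 cm spin -0.0 (alt 180.0)
```

Call:
drive_tool:
  deltas:
    - {"dx":0,"dy":0,"dz":0.05,"spin":0,"fingers":2}
    - {"dx":0,"dy":0,"dz":0.08,"spin":0,"fingers":2}
    - {"dx":0,"dy":0,"dz":0.12,"spin":0,"fingers":2}
    - {"dx":0,"dy":0,"dz":0.15,"spin":0,"fingers":2}
    - {"dx":0,"dy":0,"dz":0.18,"spin":0,"fingers":2}
    - {"dx":0,"dy":0,"dz":0.2,"spin":0,"fingers":2}
    - {"dx":0,"dy":0,"dz":0.2,"spin":0,"fingers":2}
    - {"dx":0,"dy":0,"dz":0.2,"spin":0,"fingers":2}

```text
time: 15.7
ee_pos: [0.4848, -0.2907, 0.2362]
tcp_rot: [180.0, -0.0, 60.0]
wrist_force: [-3.4, 2.7, 5.6]
opening: 0.0249
```

Contact (about 10 N). I'll release and rise, keeping the opening small near the block.

Call:
drive_tool:
  deltas:
    - {"dx":0,"dy":0,"dz":0,"spin":0,"fingers":4.5}
    - {"dx":0,"dy":0,"dz":0,"spin":0,"fingers":4.5}
    - {"dx":0,"dy":0,"dz":0,"spin":0,"fingers":4.5}
    - {"dx":0,"dy":0,"dz":0,"spin":0,"fingers":4.5}
    - {"dx":0,"dy":0,"dz":-1,"spin":0,"fingers":4.5}
    - {"dx":0,"dy":0,"dz":-3,"spin":0,"fingers":4.5}
    - {"dx":0,"dy":0,"dz":-6,"spin":0,"fingers":4.5}
    - {"dx":0,"dy":0,"dz":-10,"spin":0,"fingers":4.5}

```text
time: 16.7
ee_pos: [0.4846, -0.2906, 0.3365]
tcp_rot: [-180.0, -0.0, 60.0]
wrist_force: [1.2, -0.8, 0.6]
opening: 0.045
```

```bash
python3 - <<'E'
from h import *
go(.605,.291,.33,49.5)
c=camera("side");crop(c,260,80,110,90,7,"pics/s10.png");np.savez("side10.npz",**c)
E
```

```text
at [ 0.4846 -0.2906  0.3365] [-179.95   -0.     59.98] op 0.045 F [ 1.2 -0.8  0.6] t 16.7 q [-31.   6.   4.  88.   0.  89.]
dx 56.38 dy -18.67 dz 0.65 cm spin 10.5 (alt -169.5)
```

View pics/s10.png

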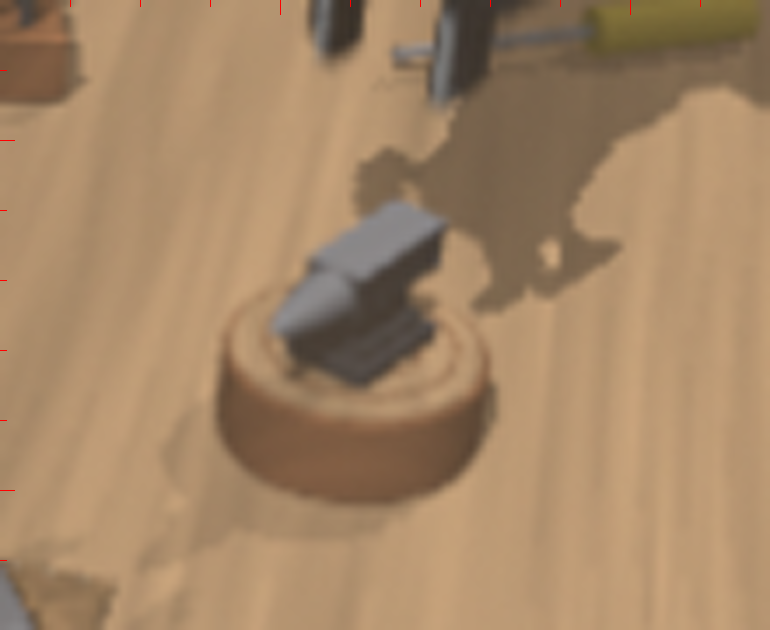

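Call:
drive_tool:
  deltas:
    - {"dx":3,"dy":-1,"dz":0,"spin":-6,"fingers":6.8}
    - {"dx":7,"dy":-2.3,"dz":0,"spin":-14,"fingers":6.8}
    - {"dx":12,"dy":-4,"dz":0,"spin":-22,"fingers":6.8}
    - {"dx":17,"dy":-5.6,"dz":0,"spin":-30,"fingers":6.8}
    - {"dx":22,"dy":-7.3,"dz":0,"spin":-38,"fingers":6.8}
    - {"dx":27,"dy":-8.9,"dz":0,"spin":-46,"fingers":6.8}
    - {"dx":32,"dy":-10.6,"dz":0,"spin":-54,"fingers":6.8}
    - {"dx":37,"dy":-12.3,"dz":0,"spin":-62,"fingers":6.8}

```text
time: 17.75
ee_pos: [0.5635, 0.0929, 0.3363]
tcp_rot: [179.9, 0.0, 122.2]
wrist_force: [1.2, -0.7, 0.4]
opening: 0.068
```

```bash
python3 - <<'E'
from h import *
go(.605,.291,.32,139.5)
c=camera("top");cv2.imwrite("pics/t11.png",c["image"]);np.savez("top11.npz",**c)
c=camera("side");cv2.imwrite("pics/s11.png",c["image"]);np.savez("side11.npz",**c)
E
```

```text
at [0.5635 0.0929 0.3363] [1.7994e+02 3.0000e-02 1.2225e+02] op 0.068 F [ 1.2 -0.7  0.4] t 17.75 q [ 9.  7.  5. 88. -0. 67.]
dx 14.54 dy 14.08 dz 1.63 cm spin -17.3 (alt 162.7)
```

View pics/t11.png

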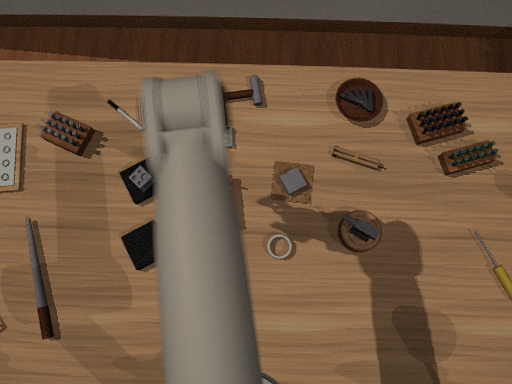

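View pics/s11.png

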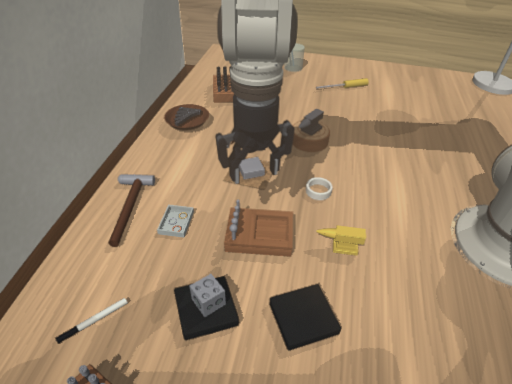

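Call:
drive_tool:
  deltas:
    - {"dx":2.5,"dy":2.4,"dz":0,"spin":-4,"fingers":6.8}
    - {"dx":5.5,"dy":5.3,"dz":0,"spin":-9,"fingers":6.8}
    - {"dx":9,"dy":8.7,"dz":0,"spin":-13,"fingers":6.8}
    - {"dx":12.3,"dy":11.9,"dz":0,"spin":-16,"fingers":6.8}
    - {"dx":14.2,"dy":13.8,"dz":0.8,"spin":-17.3,"fingers":6.8}
    - {"dx":14.5,"dy":14.1,"dz":1.6,"spin":-17.3,"fingers":6.8}
    - {"dx":14.5,"dy":14.1,"dz":1.6,"spin":-17.3,"fingers":6.8}
    - {"dx":14.5,"dy":14.1,"dz":1.6,"spin":-17.3,"fingers":6.8}

```text
time: 18.85
ee_pos: [0.6062, 0.2877, 0.3201]
tcp_rot: [180.0, 0.0, 139.2]
wrist_force: [0.0, -0.2, 0.6]
opening: 0.068
```

```bash
python3 - <<'E'
from h import *
go(.605,.291,.21,139.5)
c=camera("top");np.savez("top12.npz",**c);crop(c,170,165,150,110,5,"pics/t12.png")
c=camera("side");np.savez("side12.npz",**c);crop(c,150,200,150,150,4,"pics/s12.png");crop(c,215,195,90,70,8,"pics/s12w.png")
E
```

```text
at [0.6062 0.2877 0.3201] [1.7998e+02 2.0000e-02 1.3920e+02] op 0.068 F [ 0.  -0.2  0.6] t 18.85 q [25. 21. 20. 89. -0. 66.]
dx 0.31 dy 0.17 dz 11.01 cm spin -0.3 (alt 179.7)
```

View pics/t12.png

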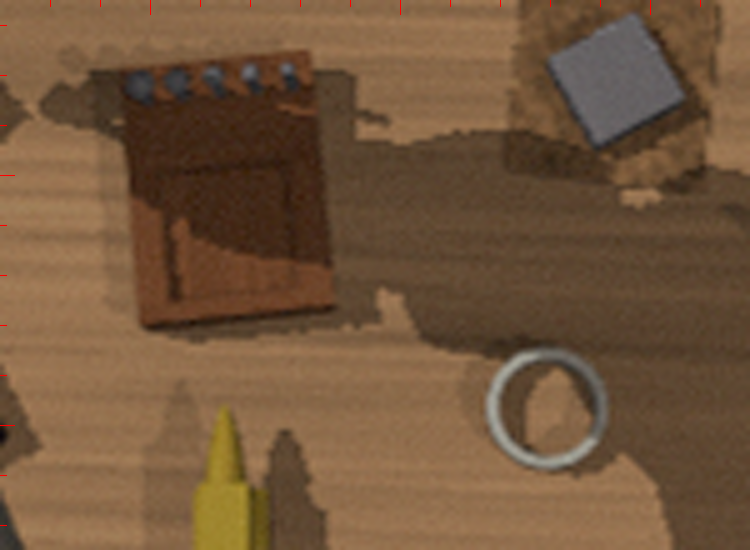

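View pics/s12.png

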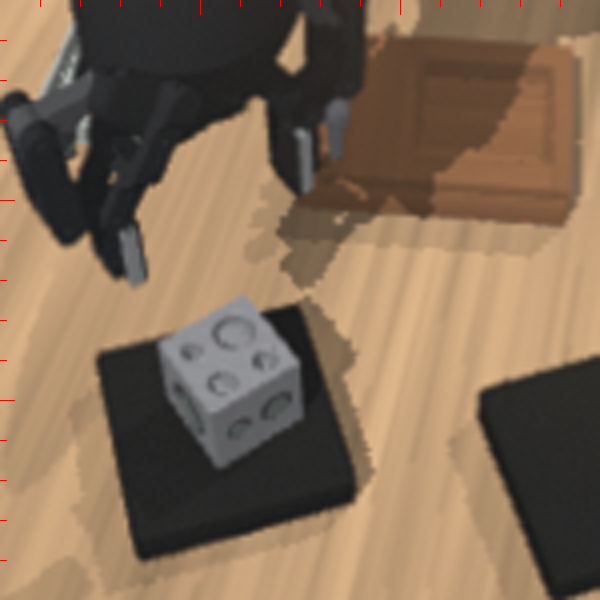

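View pics/s12w.png

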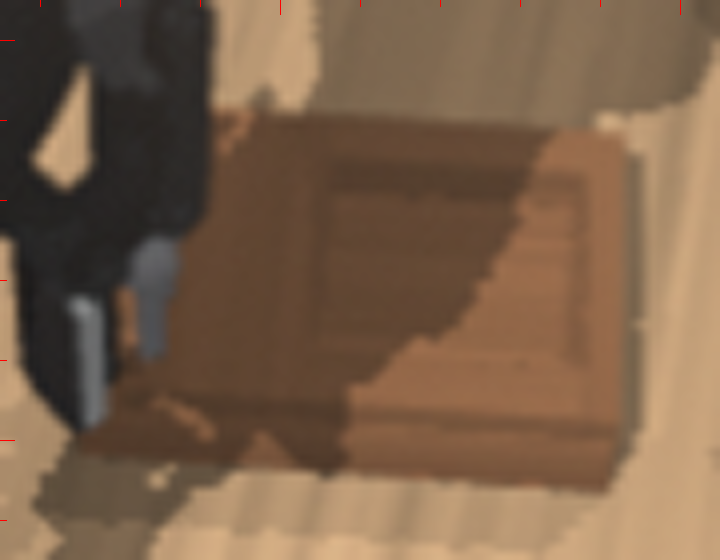

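```bash
python3 - <<'E'
from h import *
np.set_printoptions(suppress=True,precision=4)
t=dict(np.load("top12.npz"));s=dict(np.load("side12.npz"))
w=full([(168,166),(178,303),(300,294),(288,160)],170,165,5);P=plane(t,w,.03);print("well top",sq(P))
r=quad(t,w,1);print(sq(plane(t,r,.03)))
w2=full([(312,352),(586,364),(586,178),(318,160)],215,195,8);print("well side",sq(plane(s,w2,.03)),tri(t,w,s,w2))
b=quad(t,full([(635,13),(548,62),(600,150),(686,98)],170,165,5),1.5);print("block top",sq(plane(t,b,.026)),"robot .6191 -.1144 yaw 30")
b=quad(t,full([(120,70),(145,328),(335,306),(310,50)],170,165,5),1.5);P=plane(t,b,.03);print("stand",P,sq(P))
s0=dict(np.load("side11.npz"));crop(s0,215,195,90,70,8,"pics/s11w.png")
E
```

```text
well top (array([0.5276, 0.0895]), np.float64(6.17), array([0.0744, 0.0646, 0.0729, 0.0643]))
(array([0.5283, 0.0894]), np.float64(7.72), array([0.0722, 0.0629, 0.0742, 0.0664]))
well side (array([0.5286, 0.0925]), np.float64(9.1), array([0.0706, 0.0666, 0.0734, 0.0691])) [[0.5606 0.1268 0.0247 0.0042]
 [0.4882 0.1174 0.0267 0.0001]
 [0.4964 0.0527 0.0279 0.0034]
 [0.5692 0.0621 0.0277 0.004 ]]
block top (array([ 0.6183, -0.1138]), np.float64(30.77), array([0.0545, 0.0546, 0.0548, 0.0553])) robot .6191 -.1144 yaw 30
stand [[0.6148 0.1554 0.03  ]
 [0.4736 0.1369 0.03  ]
 [0.4887 0.0325 0.03  ]
 [0.6288 0.0523 0.03  ]] (array([0.5515, 0.0943]), np.float64(7.85), array([0.1423, 0.1055, 0.1415, 0.1041]))
```

View pics/s11w.png

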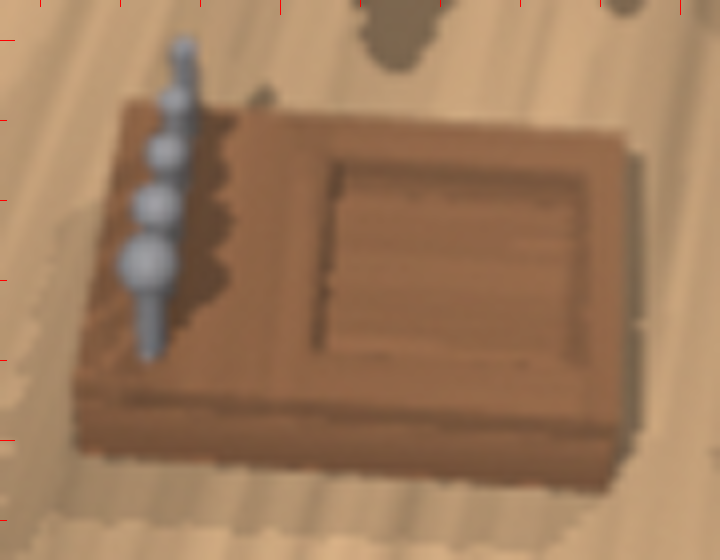

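Call:
drive_tool:
  deltas:
    - {"dx":0,"dy":0,"dz":1,"spin":0,"fingers":6.8}
    - {"dx":0,"dy":0,"dz":3,"spin":0,"fingers":6.8}
    - {"dx":0,"dy":0,"dz":5,"spin":0,"fingers":6.8}
    - {"dx":0,"dy":0,"dz":7,"spin":0,"fingers":6.8}
    - {"dx":0,"dy":0,"dz":9,"spin":0,"fingers":6.8}
    - {"dx":0,"dy":0,"dz":10,"spin":0,"fingers":6.8}
    - {"dx":0,"dy":0,"dz":10.6,"spin":0,"fingers":6.8}
    - {"dx":0,"dy":0,"dz":10.8,"spin":0,"fingers":6.8}

```text
time: 19.95
ee_pos: [0.6063, 0.2889, 0.2116]
tcp_rot: [180.0, 0.0, 139.3]
wrist_force: [-0.4, 0.6, 0.3]
opening: 0.068
```

```bash
python3 - <<'E'
from h import *
go(.605,.291,.212,139.5)
c=camera("side");crop(c,150,220,120,100,6,"pics/s13.png")
E
```

```text
at [0.6063 0.2889 0.2116] [1.7998e+02 1.0000e-02 1.3928e+02] op 0.068 F [-0.4  0.6  0.3] t 19.95 q [25. 22.  9. 77.  0. 66.]
dx 0.24 dy 0.08 dz -0.04 cm spin -0.2 (alt 179.8)
```

View pics/s13.png

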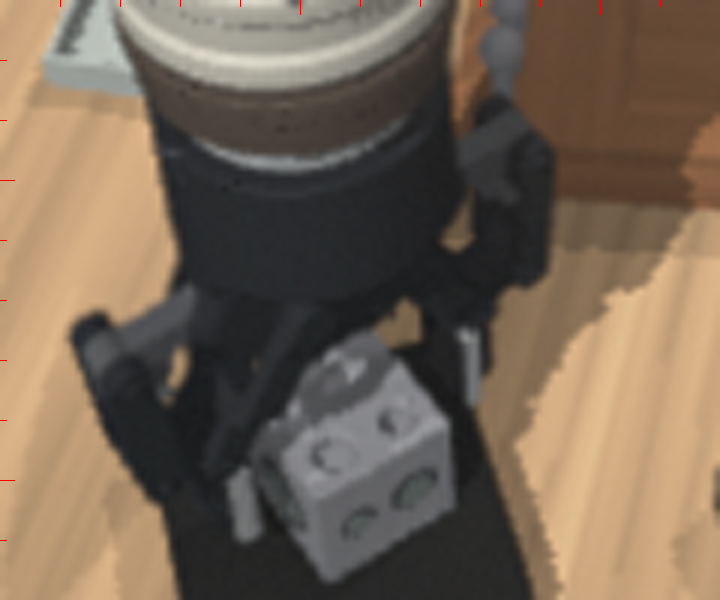

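Call:
drive_tool:
  deltas:
    - {"dx":0.2,"dy":0.1,"dz":0,"spin":0,"fingers":6.8}
    - {"dx":0.25,"dy":0.1,"dz":0,"spin":0,"fingers":6.8}
    - {"dx":0.25,"dy":0.1,"dz":0,"spin":0,"fingers":4}
    - {"dx":0.25,"dy":0.1,"dz":0,"spin":0,"fingers":4}
    - {"dx":0.25,"dy":0.1,"dz":0,"spin":0,"fingers":4}
    - {"dx":0.25,"dy":0.1,"dz":0,"spin":0,"fingers":4}
    - {"dx":0.25,"dy":0.1,"dz":0,"spin":0,"fingers":4}
    - {"dx":0.25,"dy":0.1,"dz":0,"spin":0,"fingers":4}
  force: 70

```text
time: 21.0
ee_pos: [0.605, 0.2912, 0.212]
tcp_rot: [180.0, 0.0, 139.3]
wrist_force: [-1.3, -0.7, 5.2]
opening: 0.043
```

Call:
drive_tool:
  deltas:
    - {"dx":0,"dy":0,"dz":0,"spin":0,"fingers":4}
    - {"dx":0,"dy":0,"dz":-0.3,"spin":0,"fingers":4}
    - {"dx":0,"dy":0,"dz":-1,"spin":0,"fingers":4}
    - {"dx":0,"dy":0,"dz":-2,"spin":0,"fingers":4}
    - {"dx":0,"dy":0,"dz":-4,"spin":0,"fingers":4}
    - {"dx":0,"dy":0,"dz":-6,"spin":0,"fingers":4}
    - {"dx":0,"dy":0,"dz":-8,"spin":0,"fingers":4}
    - {"dx":0,"dy":0,"dz":-8,"spin":0,"fingers":4}

```text
time: 22.0
ee_pos: [0.6054, 0.2914, 0.2947]
tcp_rot: [179.8, 0.1, 139.3]
wrist_force: [0.7, 0.3, -7.4]
opening: 0.0432
```

```bash
python3 - <<'E'
from h import *
go(.5272,.0911,.29,187.7)
c=camera("side");crop(c,150,200,120,100,6,"pics/s14.png")
E
```

```text
at [0.6054 0.2914 0.2947] [1.7976e+02 1.0000e-01 1.3928e+02] op 0.0432 F [ 0.7  0.3 -7.4] t 22.0 q [26. 21. 17. 86.  0. 66.]
dx -7.14 dy -20.28 dz 0.47 cm spin -48.4 (alt 131.6)
```

View pics/s14.png

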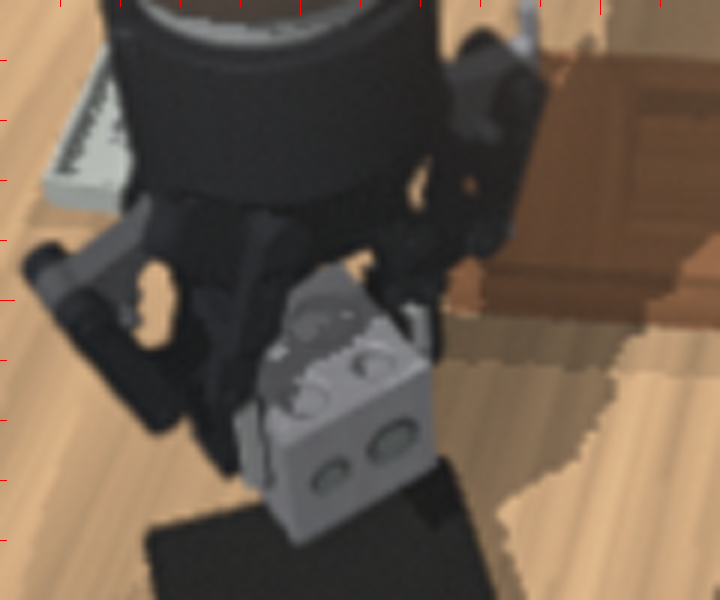

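Call:
drive_tool:
  deltas:
    - {"dx":-1,"dy":-2.8,"dz":0,"spin":-6,"fingers":4}
    - {"dx":-2.1,"dy":-6,"dz":0,"spin":-14,"fingers":4}
    - {"dx":-3.4,"dy":-9.5,"dz":0,"spin":-23,"fingers":4}
    - {"dx":-4.7,"dy":-13.3,"dz":0,"spin":-32,"fingers":4}
    - {"dx":-5.9,"dy":-16.8,"dz":0,"spin":-40,"fingers":4}
    - {"dx":-6.8,"dy":-19.3,"dz":0,"spin":-46,"fingers":4}
    - {"dx":-7.15,"dy":-20.3,"dz":0,"spin":-48.4,"fingers":4}
    - {"dx":-7.15,"dy":-20.3,"dz":0.4,"spin":-48.4,"fingers":4}

```text
time: 23.05
ee_pos: [0.5265, 0.0901, 0.2871]
tcp_rot: [180.0, -0.0, -172.4]
wrist_force: [0.7, 0.4, -6.9]
opening: 0.0432
```

```bash
python3 - <<'E'
from h import *
go(.5272,.0911,.23,187.7)
E
```

```text
at [0.5265 0.0901 0.2871] [ 1.8000e+02 -1.0000e-02 -1.7241e+02] op 0.0432 F [ 0.7  0.4 -6.9] t 23.05 q [10.  2. -6. 82.  0.  2.]
dx -0.09 dy 0.09 dz 5.71 cm spin -0.1 (alt 179.9)
```

Call:
drive_tool:
  deltas:
    - {"dx":-0.1,"dy":0.1,"dz":1,"spin":0,"fingers":4}
    - {"dx":-0.1,"dy":0.1,"dz":2.2,"spin":0,"fingers":4}
    - {"dx":-0.1,"dy":0.1,"dz":3.4,"spin":0,"fingers":4}
    - {"dx":-0.1,"dy":0.1,"dz":4.6,"spin":0,"fingers":4}
    - {"dx":-0.1,"dy":0.1,"dz":5.6,"spin":0,"fingers":4}
    - {"dx":-0.1,"dy":0.1,"dz":6.2,"spin":0,"fingers":4}
    - {"dx":-0.1,"dy":0.1,"dz":6.4,"spin":0,"fingers":4}
    - {"dx":-0.1,"dy":0.1,"dz":6.4,"spin":0,"fingers":4}

```text
time: 24.05
ee_pos: [0.5277, 0.0919, 0.2237]
tcp_rot: [180.0, 0.0, -172.3]
wrist_force: [-0.6, 0.3, -7.1]
opening: 0.0429
```

```bash
python3 - <<'E'
from h import *
go(.5272,.0911,.211,187.7)
c=camera("side");crop(c,200,150,130,100,6,"pics/s15.png")
c=camera("top");crop(c,160,150,110,90,7,"pics/t15.png")
E
```

```text
at [0.5277 0.0919 0.2237] [ 1.8000e+02  2.0000e-02 -1.7232e+02] op 0.0429 F [-0.6  0.3 -7.1] t 24.05 q [ 10.   3. -12.  75.  -0.   2.]
dx 0.06 dy -0.07 dz 1.27 cm spin -0.0 (alt 180.0)
```

View pics/s15.png

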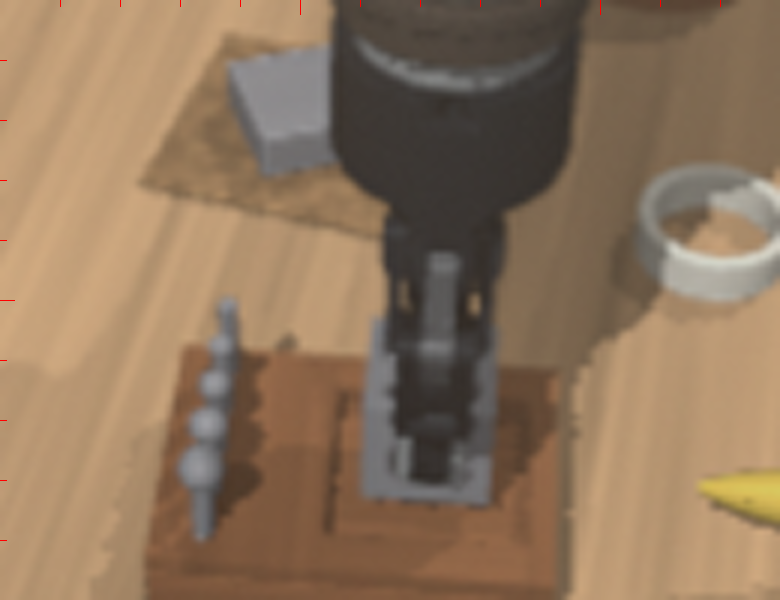

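View pics/t15.png

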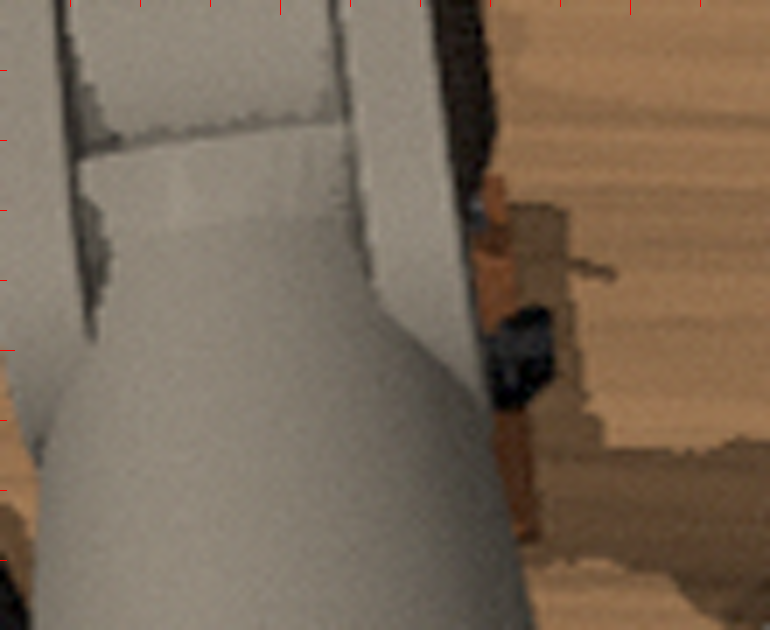

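Call:
drive_tool:
  deltas:
    - {"dx":0.05,"dy":-0.05,"dz":0.2,"spin":0,"fingers":4}
    - {"dx":0.05,"dy":-0.05,"dz":0.4,"spin":0,"fingers":4}
    - {"dx":0.05,"dy":-0.05,"dz":0.6,"spin":0,"fingers":4}
    - {"dx":0.05,"dy":-0.05,"dz":0.8,"spin":0,"fingers":4}
    - {"dx":0.05,"dy":-0.05,"dz":1,"spin":0,"fingers":4}
    - {"dx":0.05,"dy":-0.05,"dz":1.15,"spin":0,"fingers":4}
    - {"dx":0.05,"dy":-0.05,"dz":1.25,"spin":0,"fingers":4}
    - {"dx":0.05,"dy":-0.05,"dz":1.3,"spin":0,"fingers":4}

```text
time: 25.15
ee_pos: [0.5272, 0.0913, 0.2104]
tcp_rot: [180.0, -0.0, -172.3]
wrist_force: [-0.3, -1.2, -6.8]
opening: 0.0431
```

Call:
drive_tool:
  deltas:
    - {"dx":0,"dy":0,"dz":0.03,"spin":0,"fingers":4}
    - {"dx":0,"dy":0,"dz":0.06,"spin":0,"fingers":4}
    - {"dx":0,"dy":0,"dz":0.09,"spin":0,"fingers":4}
    - {"dx":0,"dy":0,"dz":0.12,"spin":0,"fingers":4}
    - {"dx":0,"dy":0,"dz":0.15,"spin":0,"fingers":4}
    - {"dx":0,"dy":0,"dz":0.18,"spin":0,"fingers":4}
    - {"dx":0,"dy":0,"dz":0.18,"spin":0,"fingers":4}
    - {"dx":0,"dy":0,"dz":0.18,"spin":0,"fingers":4}

```text
time: 26.15
ee_pos: [0.5272, 0.0913, 0.209]
tcp_rot: [180.0, 0.0, -172.3]
wrist_force: [-1.9, -1.5, -1.8]
opening: 0.0429
```

Call:
drive_tool:
  deltas:
    - {"dx":0,"dy":0,"dz":0.03,"spin":0,"fingers":4}
    - {"dx":0,"dy":0,"dz":0.03,"spin":0,"fingers":5.6}
    - {"dx":0,"dy":0,"dz":0.03,"spin":0,"fingers":5.6}
    - {"dx":0,"dy":0,"dz":0.03,"spin":0,"fingers":5.6}
    - {"dx":0,"dy":0,"dz":-0.5,"spin":0,"fingers":5.6}
    - {"dx":0,"dy":0,"dz":-2,"spin":0,"fingers":5.6}
    - {"dx":0,"dy":0,"dz":-5,"spin":0,"fingers":5.6}
    - {"dx":0,"dy":0,"dz":-9,"spin":0,"fingers":5.6}

```text
time: 27.15
ee_pos: [0.5269, 0.0913, 0.3001]
tcp_rot: [-180.0, -0.0, -172.3]
wrist_force: [0.3, 0.2, -0.1]
opening: 0.056
```

```bash
python3 - <<'E'
from h import *
go(.6191,-.1144,.30,120)
c=camera("side");crop(c,200,150,130,100,6,"pics/s16.png")
E
```

```text
at [0.5269 0.0913 0.3001] [-1.8000e+02 -3.0000e-02 -1.7232e+02] op 0.056 F [ 0.3  0.2 -0.1] t 27.15 q [10.  2. -5. 83.  0.  2.]
dx -6.39 dy -21.61 dz 0.01 cm spin 67.7 (alt -112.3)
```

View pics/s16.png

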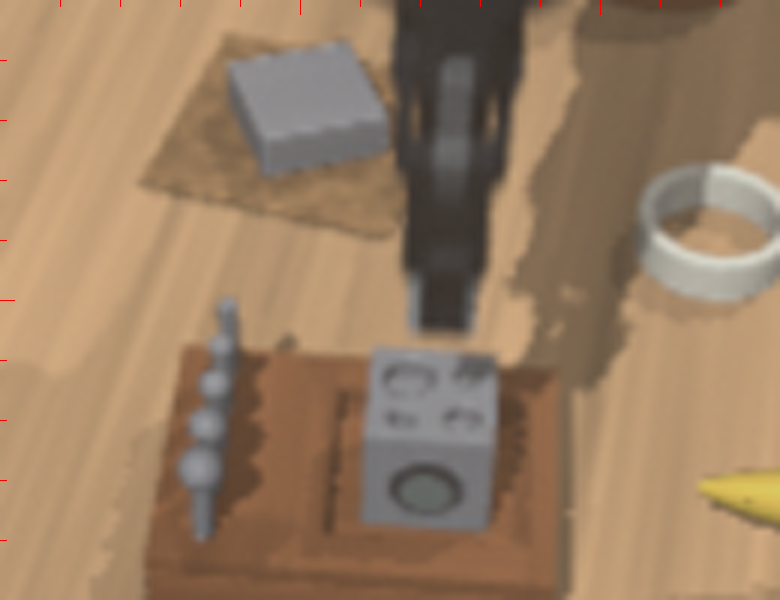

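Call:
drive_tool:
  deltas:
    - {"dx":-0.9,"dy":-3,"dz":0,"spin":8,"fingers":7.6}
    - {"dx":-1.9,"dy":-6.5,"dz":0,"spin":18,"fingers":7.6}
    - {"dx":-3,"dy":-10.2,"dz":0,"spin":28,"fingers":7.6}
    - {"dx":-4.2,"dy":-14.2,"dz":0,"spin":38,"fingers":7.6}
    - {"dx":-5.2,"dy":-17.8,"dz":0,"spin":48,"fingers":7.6}
    - {"dx":-6,"dy":-20.3,"dz":0,"spin":58,"fingers":7.6}
    - {"dx":-6.4,"dy":-21.6,"dz":0,"spin":67.7,"fingers":7.6}
    - {"dx":-6.4,"dy":-21.6,"dz":0.5,"spin":67.7,"fingers":7.6}

```text
time: 28.2
ee_pos: [0.6198, -0.115, 0.2944]
tcp_rot: [179.9, 0.0, 120.0]
wrist_force: [-0.1, -0.1, -0.3]
opening: 0.0757
```

```bash
python3 - <<'E'
from h import *
go(.6191,-.1144,.1817,120)
c=camera("side");np.savez("side17.npz",**c);crop(c,165,260,90,90,6,"pics/s17.png")
c["image"]=np.clip(c["image"][260:350,165:255].astype(float)*3,0,255).astype(np.uint8);crop(c,0,0,90,90,6,"pics/s17b.png")
c=camera("top");np.savez("top17.npz",**c)
crop(c,110,145,140,105,5,"pics/t17.png")
c["image"]=np.clip(c["image"][145:215,110:180].astype(float)*3,0,255).astype(np.uint8);crop(c,0,0,70,70,8,"pics/t17b.png")
E
```

```text
at [ 0.6198 -0.115   0.2944] [1.7994e+02 5.0000e-02 1.1997e+02] op 0.0757 F [-0.1 -0.1 -0.3] t 28.2 q [-11.  15.  10.  84.  -0.  50.]
dx 0.08 dy -0.03 dz 11.27 cm spin -0.0 (alt 180.0)
```

View pics/s17b.png

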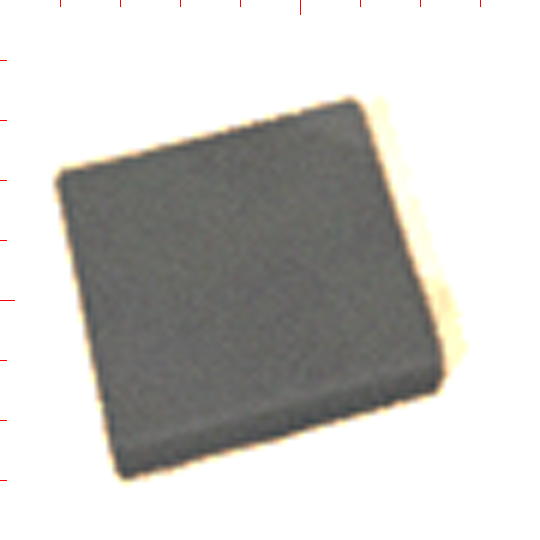

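View pics/t17b.png

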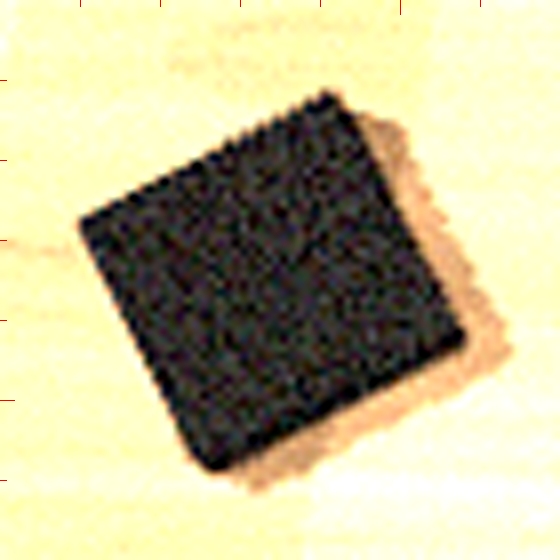

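View pics/t17.png

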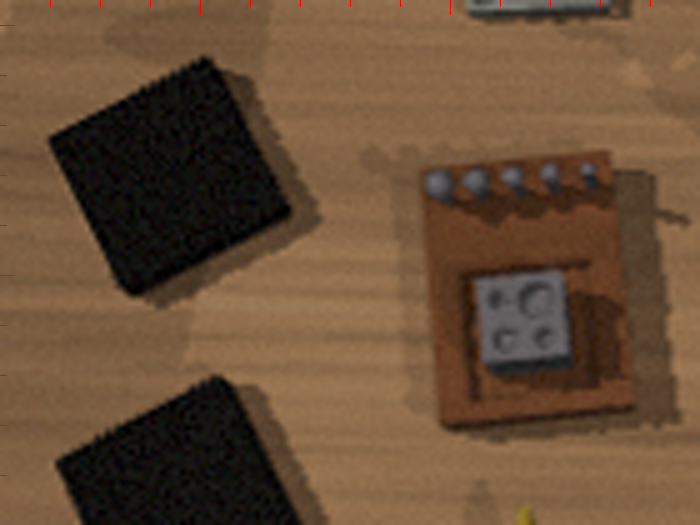

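```bash
python3 - <<'E'
from h import *
np.set_printoptions(suppress=True,precision=4)
t=dict(np.load("top17.npz"));s=dict(np.load("side17.npz"))
for c in(t,s): c["image"]=np.clip(c["image"].astype(float)*3,0,255).astype(np.uint8)
def ix(a,b):
    (p,q),(u,v)=a,b; k=np.linalg.solve(np.c_[(q-p)[:2],-(v-u)[:2]],(u-p)[:2]);return p[:2]+k[0]*(q-p)[:2]
r=quad(t,full([(330,92),(78,222),(206,476),(466,340)],110,145,8),1.2)
H=plane(t,r,.025);L=plane(t,r,0)
ln=[(H[0],H[1]),(H[1],H[2]),(L[2],L[3]),(L[3],L[0])]
P=np.array([ix(ln[i-1],ln[i]) for i in range(4)]);print("pad top mixed",sq(P)); 
for i in range(4):
    e=P[(i+1)%4]-P[i];print(np.degrees(np.arctan2(e[1],e[0])).round(2),end=' ')
c0=full([(58,175),(113,437),(440,362),(360,98)],165,260,6)
r2=quad(s,c0,1);print("\nside",sq(plane(s,r2,.025)),sq(plane(s,c0,.025)),np.abs(r2-c0).max())
Q=plane(s,r2,.025)
for i in range(4):
    e=(Q[(i+1)%4]-Q[i]);print(np.degrees(np.arctan2(e[1],e[0])).round(2),end=' ')
print("left corner z",tri(t,r[1:2],s,r2[1:2]),"pts order: top left=max y")
print(tri(t,r[:1],s,r2[:1]))
# cube & block checks
b=quad(t,full([(474,274),(484,362),(570,354),(563,270)],110,145,5),1);print("cube",sq(plane(dict(np.load('top17.npz')),b,.066)))
E
```

```text
pad top mixed (array([0.6115, 0.295 ]), np.float64(30.41), array([0.0978, 0.0957, 0.0988, 0.096 ]))
120.43 -149.79 -59.77 30.78 
side (array([0.6107, 0.2963]), np.float64(29.18), array([0.0916, 0.0972, 0.0991, 0.0971])) (array([0.6105, 0.296 ]), np.float64(29.32), array([0.0912, 0.0949, 0.0963, 0.0965])) 1.0077718098958144
120.19 -154.01 -59.92 30.42 left corner z [[0.6282 0.3605 0.0284 0.0022]] pts order: top left=max y
[[0.6789 0.2769 0.0206 0.0015]]
cube (array([0.5281, 0.0928]), np.float64(7.45), array([0.0454, 0.0456, 0.0451, 0.046 ]))
```

Call:
drive_tool:
  deltas:
    - {"dx":0,"dy":0,"dz":1.5,"spin":0,"fingers":7.6}
    - {"dx":0,"dy":0,"dz":3.5,"spin":0,"fingers":7.6}
    - {"dx":0,"dy":0,"dz":5.5,"spin":0,"fingers":7.6}
    - {"dx":0,"dy":0,"dz":7.5,"spin":0,"fingers":7.6}
    - {"dx":0,"dy":0,"dz":9,"spin":0,"fingers":7.6}
    - {"dx":0,"dy":0,"dz":10.2,"spin":0,"fingers":7.6}
    - {"dx":0,"dy":0,"dz":10.9,"spin":0,"fingers":7.6}
    - {"dx":0,"dy":0,"dz":11.1,"spin":0,"fingers":7.6}

```text
time: 29.3
ee_pos: [0.6195, -0.1142, 0.1825]
tcp_rot: [-180.0, -0.0, 120.0]
wrist_force: [-1.1, 1.0, -0.5]
opening: 0.0761
```

```bash
python3 - <<'E'
from h import *
go(.6191,-.1144,.1817,120)
c=camera("side");crop(c,200,110,110,90,7,"pics/s18.png")
E
```

```text
at [ 0.6195 -0.1142  0.1825] [-180.     -0.    119.98] op 0.0761 F [-1.1  1.  -0.5] t 29.3 q [-10.  17.  -0.  72.   0.  50.]
dx 0.00 dy -0.04 dz 0.08 cm spin -0.0 (alt 180.0)
```

View pics/s18.png

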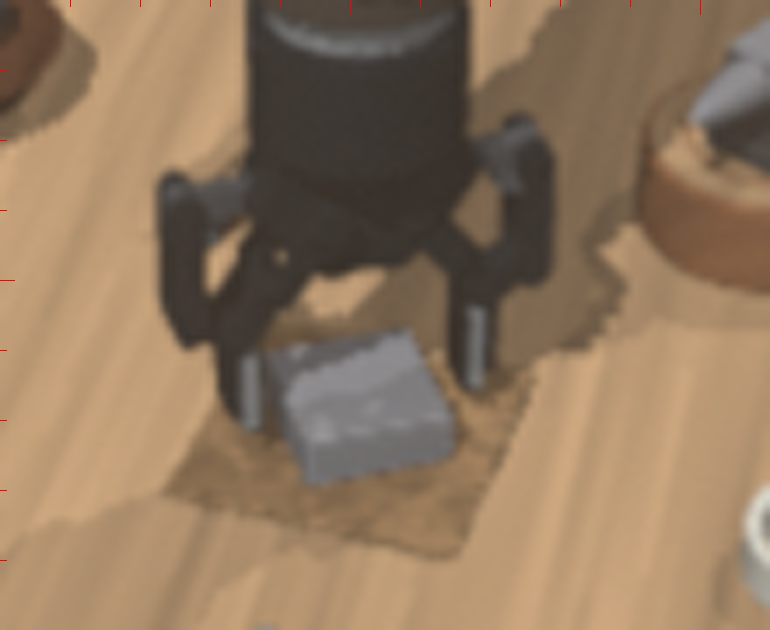

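Call:
drive_tool:
  deltas:
    - {"dx":0,"dy":0,"dz":0,"spin":0,"fingers":5}
    - {"dx":0,"dy":0,"dz":0,"spin":0,"fingers":5}
    - {"dx":0,"dy":0,"dz":0,"spin":0,"fingers":5}
    - {"dx":0,"dy":0,"dz":0,"spin":0,"fingers":5}
    - {"dx":0,"dy":0,"dz":0,"spin":0,"fingers":5}
    - {"dx":0,"dy":0,"dz":-0.3,"spin":0,"fingers":5}
    - {"dx":0,"dy":0,"dz":-1.5,"spin":0,"fingers":5}
    - {"dx":0,"dy":0,"dz":-4,"spin":0,"fingers":5}
  force: 60

```text
time: 30.35
ee_pos: [0.619, -0.1141, 0.222]
tcp_rot: [-179.9, -0.1, 120.0]
wrist_force: [1.4, -0.7, -5.3]
opening: 0.0545
```

```bash
python3 - <<'E'
from h import *
c=camera("side");crop(c,200,110,110,90,7,"pics/s19.png")
go(.6112,.2952,.30,120.35)
E
```

```text
at [ 0.6199 -0.1143  0.2267] [1.7987e+02 1.0000e-01 1.1998e+02] op 0.0542 F [ 1.3  0.2 -0.9] t 30.4 q [-10.  16.   3.  77.   0.  50.]
dx 35.90 dy 19.71 dz -7.33 cm spin -0.4 (alt 179.6)
```

View pics/s19.png

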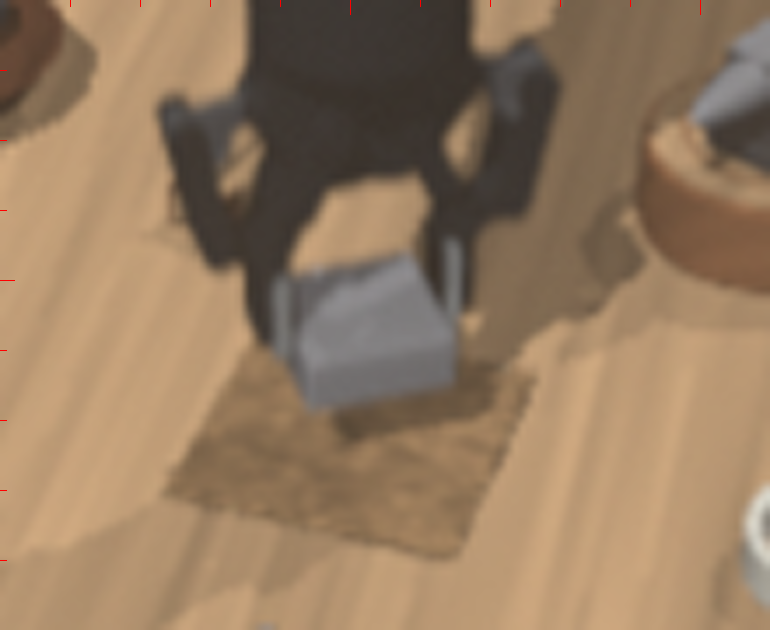

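Call:
drive_tool:
  deltas:
    - {"dx":0.5,"dy":0.3,"dz":-2.5,"spin":0,"fingers":5}
    - {"dx":3,"dy":1.7,"dz":-5,"spin":0,"fingers":5}
    - {"dx":7,"dy":3.9,"dz":-7,"spin":-0.4,"fingers":5}
    - {"dx":11,"dy":6.1,"dz":-7.5,"spin":-0.4,"fingers":5}
    - {"dx":15.5,"dy":8.5,"dz":-7.5,"spin":-0.4,"fingers":5}
    - {"dx":20,"dy":11,"dz":-7.5,"spin":-0.4,"fingers":5}
    - {"dx":24.5,"dy":13.4,"dz":-7.5,"spin":-0.4,"fingers":5}
    - {"dx":28.5,"dy":15.6,"dz":-7.5,"spin":-0.4,"fingers":5}

```text
time: 31.4
ee_pos: [0.6119, 0.2125, 0.2975]
tcp_rot: [-180.0, -0.0, 120.4]
wrist_force: [1.0, 0.6, -5.6]
opening: 0.0542
```

```bash
python3 - <<'E'
from h import *
go(.6112,.2952,.24,120.35)
E
```

```text
at [0.6119 0.2125 0.2975] [-1.8000e+02 -1.0000e-02  1.2041e+02] op 0.0542 F [ 1.   0.6 -5.6] t 31.4 q [19. 18. 13. 85.  0. 79.]
dx 7.17 dy 4.13 dz 5.75 cm spin 0.1 (alt -179.9)
```

Call:
drive_tool:
  deltas:
    - {"dx":3,"dy":1.7,"dz":0,"spin":0,"fingers":5}
    - {"dx":5.5,"dy":3.1,"dz":0.5,"spin":0,"fingers":5}
    - {"dx":6.8,"dy":3.9,"dz":1.5,"spin":0,"fingers":5}
    - {"dx":7.1,"dy":4.1,"dz":3,"spin":0,"fingers":5}
    - {"dx":7.1,"dy":4.1,"dz":4.5,"spin":0,"fingers":5}
    - {"dx":7.1,"dy":4.1,"dz":5.5,"spin":0,"fingers":5}
    - {"dx":7.1,"dy":4.1,"dz":5.8,"spin":0,"fingers":5}
    - {"dx":7.1,"dy":4.1,"dz":5.8,"spin":0,"fingers":5}

```text
time: 32.4
ee_pos: [0.6117, 0.2922, 0.2399]
tcp_rot: [180.0, 0.0, 120.4]
wrist_force: [0.2, 0.1, -6.0]
opening: 0.0547
```

```bash
python3 - <<'E'
from h import *
go(.6112,.2952,.206,120.35)
c=camera("side");np.savez("side20.npz",**c);crop(c,150,220,120,100,6,"pics/s20.png")
E
```

```text
at [0.6117 0.2922 0.2399] [179.99   0.   120.35] op 0.0547 F [ 0.2  0.1 -6. ] t 32.4 q [26. 22. 13. 80. -0. 85.]
dx 0.29 dy 0.11 dz 3.39 cm spin 0.0 (alt -180.0)
```

View pics/s20.png

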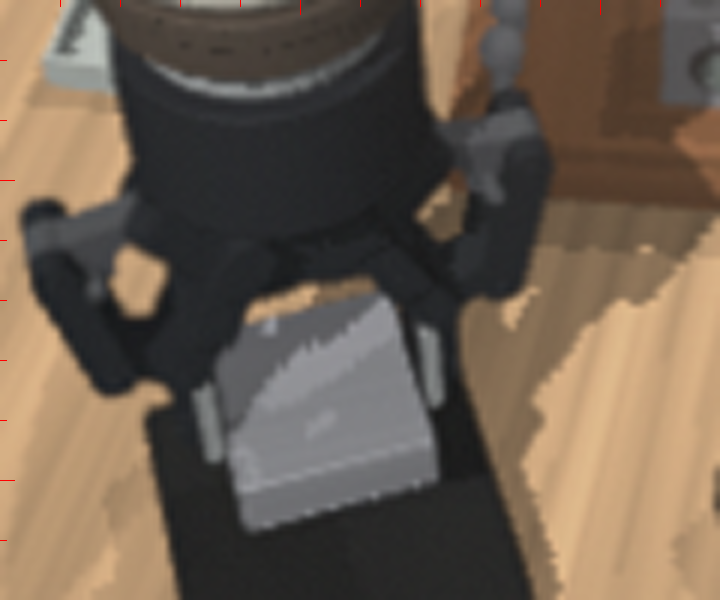

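Call:
drive_tool:
  deltas:
    - {"dx":0.15,"dy":0.05,"dz":0.6,"spin":0,"fingers":5}
    - {"dx":0.25,"dy":0.1,"dz":1.2,"spin":0,"fingers":5}
    - {"dx":0.25,"dy":0.1,"dz":1.8,"spin":0,"fingers":5}
    - {"dx":0.25,"dy":0.1,"dz":2.4,"spin":0,"fingers":5}
    - {"dx":0.25,"dy":0.1,"dz":2.9,"spin":0,"fingers":5}
    - {"dx":0.25,"dy":0.1,"dz":3.2,"spin":0,"fingers":5}
    - {"dx":0.25,"dy":0.1,"dz":3.3,"spin":0,"fingers":5}
    - {"dx":0.25,"dy":0.1,"dz":3.3,"spin":0,"fingers":5}

```text
time: 33.45
ee_pos: [0.6112, 0.2953, 0.2068]
tcp_rot: [180.0, 0.0, 120.4]
wrist_force: [-0.2, -0.6, -5.7]
opening: 0.0545
```

```bash
python3 - <<'E'
from h import *
go(.6112,.2952,.2035,120.35)
c=camera("side");np.savez("side21.npz",**c);crop(c,165,260,90,90,6,"pics/s21.png")
E
```

```text
at [0.6112 0.2953 0.2068] [179.99   0.   120.38] op 0.0545 F [-0.2 -0.6 -5.7] t 33.45 q [26. 23. 10. 77.  0. 85.]
dx -0.00 dy -0.01 dz 0.33 cm spin 0.0 (alt -180.0)
```

View pics/s21.png

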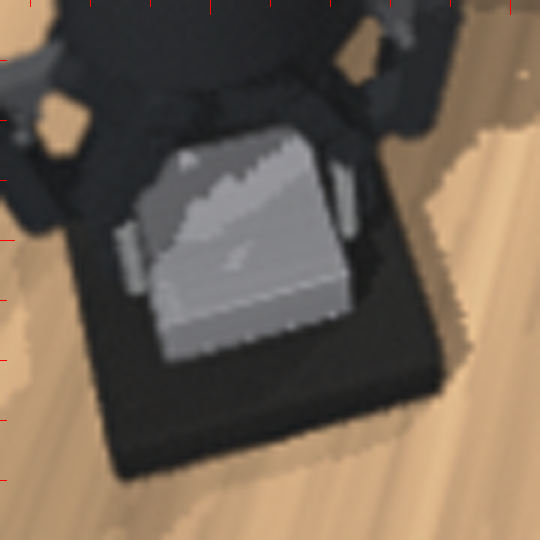

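Call:
drive_tool:
  deltas:
    - {"dx":0,"dy":0,"dz":0.06,"spin":0,"fingers":5}
    - {"dx":0,"dy":0,"dz":0.12,"spin":0,"fingers":5}
    - {"dx":0,"dy":0,"dz":0.18,"spin":0,"fingers":5}
    - {"dx":0,"dy":0,"dz":0.23,"spin":0,"fingers":5}
    - {"dx":0,"dy":0,"dz":0.27,"spin":0,"fingers":5}
    - {"dx":0,"dy":0,"dz":0.3,"spin":0,"fingers":5}
    - {"dx":0,"dy":0,"dz":0.33,"spin":0,"fingers":5}
    - {"dx":0,"dy":0,"dz":0.33,"spin":0,"fingers":5}

```text
time: 34.5
ee_pos: [0.6111, 0.2952, 0.2048]
tcp_rot: [179.9, 0.0, 120.4]
wrist_force: [-5.9, -2.0, 6.9]
opening: 0.0542
```

Contact. Release and rise.

Call:
drive_tool:
  deltas:
    - {"dx":0,"dy":0,"dz":0,"spin":0,"fingers":7.4}
    - {"dx":0,"dy":0,"dz":0,"spin":0,"fingers":7.4}
    - {"dx":0,"dy":0,"dz":0,"spin":0,"fingers":7.4}
    - {"dx":0,"dy":0,"dz":0,"spin":0,"fingers":7.4}
    - {"dx":0,"dy":0,"dz":-0.8,"spin":0,"fingers":7.4}
    - {"dx":0,"dy":0,"dz":-3,"spin":0,"fingers":7.4}
    - {"dx":0,"dy":0,"dz":-6.5,"spin":0,"fingers":7.4}
    - {"dx":0,"dy":0,"dz":-11,"spin":0,"fingers":7.4}

```text
time: 35.5
ee_pos: [0.611, 0.2952, 0.3142]
tcp_rot: [-179.9, -0.0, 120.4]
wrist_force: [1.3, -0.1, 0.4]
opening: 0.0739
```

```bash
python3 - <<'E'
from h import *
go(.55,-.1,.33,40)
E
```

```text
at [0.611  0.2952 0.3142] [-179.93   -0.    120.38] op 0.0739 F [ 1.3 -0.1  0.4] t 35.5 q [26. 22. 21. 88. -0. 85.]
dx -31.00 dy -25.25 dz -1.58 cm spin 80.4 (alt -99.6)
```

Call:
drive_tool:
  deltas:
    - {"dx":-2,"dy":-1.6,"dz":-1.5,"spin":5,"fingers":7.4}
    - {"dx":-6,"dy":-4.9,"dz":-3,"spin":10,"fingers":7.4}
    - {"dx":-10,"dy":-8.1,"dz":-3,"spin":18,"fingers":7.4}
    - {"dx":-14,"dy":-11.4,"dz":-3,"spin":25,"fingers":7.4}
    - {"dx":-18,"dy":-14.7,"dz":-3,"spin":32,"fingers":7.4}
    - {"dx":-22,"dy":-17.9,"dz":-3,"spin":38,"fingers":7.4}
    - {"dx":-26,"dy":-21.2,"dz":-3,"spin":40,"fingers":7.4}
    - {"dx":-29,"dy":-23.6,"dz":-3,"spin":40,"fingers":7.4}

```text
time: 36.5
ee_pos: [0.5537, -0.0762, 0.3443]
tcp_rot: [179.9, 0.0, 80.3]
wrist_force: [1.4, 0.2, -0.3]
opening: 0.0737
```

```bash
python3 - <<'E'
from h import *
c=camera("side");np.savez("side22.npz",**c);cv2.imwrite("pics/s22.png",c["image"]);crop(c,165,260,90,90,6,"pics/s22b.png")
c=camera("top");np.savez("top22.npz",**c);cv2.imwrite("pics/t22.png",c["image"]);crop(c,115,150,60,60,10,"pics/t22b.png");crop(c,335,200,60,60,10,"pics/t22c.png")
print(bot.get_obs()["ee_pos"])
E
```

```text
[ 0.55364661 -0.07732725  0.3442526 ]
```

The picture limit is reached, so I'll do the last checks numerically.

```bash
python3 - <<'E'
from h import *
np.set_printoptions(suppress=True,precision=4)
t=dict(np.load("top22.npz"));s=dict(np.load("side22.npz"))
def sqc(cx,cy,yaw,h,w,z):
    a=np.radians(yaw);R=np.array([[np.cos(a),-np.sin(a)],[np.sin(a),np.cos(a)]])
    return np.c_[np.array([[h,w],[-h,w],[-h,-w],[h,-w]])@R.T+[cx,cy],np.full(4,z)]
for n,a in(("block",(.6112,.2952,30.35,.028,.028,.047)),("cube",(.5272,.0913,7.7,.022,.022,.066))):
    X=sqc(*a);rt=quad(t,proj(t,X),1.8);rs=quad(s,proj(s,X),1.5)
    Y=tri(t,rt,s,rs);print(n,"tri",sq(Y),Y[:,2],"top",sq(plane(t,rt,a[-1])))
# anvil: bright-grey low-saturation pixels vs. stump in side and top
X=sqc(.485,-.291,60,.030,.013,.09);X[:,:2]+=np.array([np.cos(np.pi/3),np.sin(np.pi/3)])*-.004
rt=quad(t,proj(t,X),1.5);rs=quad(s,proj(s,X),1.5);Y=tri(t,rt,s,rs)
print("anvil top tri",sq(Y),Y[:,2],"expect centre",X[:,:2].mean(0)); print(sq(plane(t,rt,.09)))
# bystanders: diff of patches (before/after), side and top, shift by phaseCorrelate
t0=dict(np.load("top0.npz"));s0=dict(np.load("side0.npz"))
for nm,im0,im1,b in[("tape side",s0,s,(303,174,32,30)),("dish side",s0,s,(153,202,46,40)),("clamp side",s0,s,(220,112,40,36)),("dish top",t0,t,(198,120,42,34)),("tape top",t0,t,(264,230,34,34)),("clamp top",t0,t,(326,140,66,34))]:
    x,y,w,h=b;A,B=[cv2.cvtColor(i["image"][y:y+h,x:x+w],cv2.COLOR_BGR2GRAY).astype(np.float32) for i in(im0,im1)]
    print(nm,"shift",np.round(cv2.phaseCorrelate(A,B,cv2.createHanningWindow((w,h),cv2.CV_32F)),2) if 0 else cv2.phaseCorrelate(A,B,cv2.createHanningWindow((w,h),cv2.CV_32F)),"mean|d|",np.abs(A-B).mean().round(1))
E
```

```text
block tri (array([0.6115, 0.2965]), np.float64(30.03), array([0.0557, 0.0558, 0.0558, 0.0561])) [0.0455 0.0463 0.047  0.0475] top (array([0.6112, 0.2964]), np.float64(30.0), array([0.0551, 0.0554, 0.0555, 0.0555]))
cube tri (array([0.528, 0.093]), np.float64(7.44), array([0.045, 0.046, 0.044, 0.044])) [0.0666 0.067  0.0661 0.0654] top (array([0.5279, 0.093 ]), np.float64(7.46), array([0.0442, 0.046 , 0.0452, 0.0443]))
anvil top tri (array([ 0.4828, -0.2958]), np.float64(-27.1), array([0.0592, 0.0268, 0.0617, 0.0262])) [0.0874 0.0867 0.0879 0.0913] expect centre [ 0.483  -0.2945]
(array([ 0.4823, -0.2954]), np.float64(-26.59), array([0.0589, 0.0295, 0.0595, 0.0253]))
tape side shift ((0.046634824997918045, -0.1295511826944118), 0.9298758675654729) mean|d| 4.1
dish side shift ((0.08891907476817096, 0.02304493121290463), 0.9094271237651507) mean|d| 7.0
clamp side shift ((-0.06270054871833963, -0.0199938169698477), 0.8819499260849423) mean|d| 1.8
dish top shift ((0.5419023032514758, -0.06662567512919537), 0.8621877135318002) mean|d| 5.6
tape top shift ((-0.5059971240906052, 3.434333581215707), 0.42198232956874515) mean|d| 38.2
clamp top shift ((-0.28935431753163954, 0.05041616583248043), 0.6917422476374073) mean|d| 8.7
```

```bash
python3 -c "
from workcell import bot
print(bot.job_done())"
```

```text
the job is handed in; nothing more can be done
None
```

All three tools are back on their own bases, and I handed the job in at about 36.6 s of the 115 s allowed. I parked the block on the cork mat, moved the anvil to the stump and the cube into the well, then put the block on the pad. Each tool was lowered until the wrist force showed contact and only then released.

| Tool | Base | Last measured position | Height check (text's figure) |
|---|---|---|---|
| Horn anvil | stump | about 1–2 mm off the middle | flat top at about 0.088 m (0.090) |
| Bench block | rubber pad | within 1.5 mm of the middle, sides square to the pad within 0.4° | top at 0.0466 m (0.047) |
| Doming cube | punch stand well | about 2 mm off the middle of the 70 mm well | top at 0.066 m (0.066), so down on the floor |

- **Bystanders:** the dish and the clamp had not moved in either camera view. The tape roll had not moved in the side view.
- **Checks that failed or disagreed:**
  - The arm covered the tape roll in the last top picture, so that comparison (a 3.4-pixel shift) means nothing.
  - The two cameras differ by 1–4 mm in y, and I gave the top view more weight.
  - I ran into the 40-picture limit, so the final checks were done in numbers only, not by viewing.

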